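# Refit the saw controller's card and clear the spares

## Robot

A 6-joint arm with a two-finger parallel gripper is mounted at the origin on the work surface. World frame = base frame: x ahead of the robot, y to its left, z up, the work surface at z = 0. Lengths are in m, angles in degrees, forces in N, time in s.
With the tool pointing down it reaches from about 0.425 to 0.95 m from the base axis. Payload 3.5 kg.
Tool frame: the origin (TCP) lies at the very end of the fingers, on their centre line; the grasp point (between the pads) lies 19 mm behind it; z points along the fingers, y is the direction in which the jaws open and shut (so a half turn about z gives the same grasp; the last joint's range is limited). The gripper opens to 85 mm and grips with 20 to 120 N. Pads are 22 mm wide; open, the fingers measure 114 mm over their backs; the gripper's body (76 mm by 85 mm) begins 54 mm behind the grasp point. The pads swing forward as they close: fully open they stand 13 mm farther back than shut.
Start: joints at [-76.146, 16.404, 90.338, -0, 73.258, -8.594], TCP at [0.258, -0.624, 0.231] pointing down, gripper open.
Joint ranges: [-158.93, 158.93], [-51.34, 127.21], [12.03, 142.37], [-87.48, 267.48], [13.55, 161.25], [-162.69, 162.69]. Speed limits (degrees/s): [159.86, 159.86, 180, 180, 180, 180].

## Interface

Orientations are given as a 3x3 rotation matrix whose columns are the frame's x, y, z axes.
In Python, from workcell import robot gives the robot as it stands.
- The arm moves only by the tool step_arm, never from a script. Its argument "targets" is a list of rows, each a list of 7 numbers: the shift along the tool's x, y, z in m, then the turn, a rotation vector about the tool's x, y, z in degrees, then the opening, from 0 (shut) to 1 (fully open). In form: [[dx, dy, dz, wx, wy, wz, gripper], ...]. A call has 1 to 8 rows; each row shifts and turns the commanded pose from where the row before left it, along the tool's axes as they then stand; what a row does not reach is not made up. A row lasts 1/10 s, in which the tool goes at most 50 mm and 8.59 degrees, less where a joint would pass 70% of its speed; a pose out of reach is approached as far as the arm can. A call is refused whole if a number of a shift passes 0.05 or a number of a turn 8.59, either way. A call with a gripper value outside its range is refused whole. The fingers move at their own pace and stop on an object; "force" is the grip in N (left out, the last holds). Time passes only in rows, so rows that do not move let the fingers close. It gives the time, the measured TCP pose, the force and the opening at its end, in the units of the state.
- robot.observe(): the state, without advancing time (a new reading comes with each control period).
- robot.camera(name): name is "scene" or "top" or "wrist"; returns a dict with "img" (480x640x3 uint8, red, green, blue), "fovy" (degrees; the focal length in pixels is half the picture's height over the tangent of half this angle, whatever the lens; pixels are square), "cx", "cy" (the principal point, pixels), "eye" and "orientation" of the camera in the world. Camera axes: x right, y up, looking along -z (the intrinsics and any distortion apply to the point x, -y, -z); pixel columns grow to the right and rows downward; lengths in m; the calibration is good to about 2 mm. A picture is of the moment at which its call begins. There is no depth.
- robot.hand_in(): hands the job in, once; it reports no verdict.
The state is a dict: "clock": time; "q": joint angles; "qvel": joint speeds; "effort": joint torques, N m; "position": TCP position; "tool_rot": TCP orientation; "ft_force": force on the tool from outside, world axes, zero at the start; "moment": the same for the moment, N m; "grip_width": finger opening in m.
Only numpy, scipy, OpenCV 4.12 (cv2) and the standard library are available. Lean on these libraries where they do the work, as an engineer would, in place of code of your own. Each camera call takes 0.05 s, during which the arm holds its last target.

## Task

Finish the service of the stone saw's controller: swing both red ejector levers of the card cage open, take the green card from its wooden stand, slide it down the two card guides onto the connector, then swing both levers fully shut so that the card is seated all the way home. Sort the loose spares into their bins, every orange relay into the blue bin and every white fuse into the yellow bin, and do not knock over the vase.

Things in the scene. Friction and masses are not known exactly. Their poses are not given: they have to be found in the camera images.
- card: green circuit card, 110 mm wide (its y), 90 mm high (its z), 5 mm thick (its x), black grip block on the middle of its top edge; 0.13 to 0.21 kg. Origin at the middle of its bottom edge, z up. Both faces are alike: it fits the cage either way round. It starts upright in the stand's slot and is simply lifted out
- card_handle (a point): centre of the card's black grip block, 102 mm above the card's bottom edge; the block is 14 mm thick (card's x), 40 mm wide (card's y) and 24 mm high above the card's top edge; pinch it across the thickness
- stand: wooden stand for the card, 70 x 150 mm, fixed; origin at the centre of its underside; its 9 mm wide slot runs along its y, floor 10 mm above the bench, cheeks 40 mm high, end posts 50 mm high
- cage: open-topped card cage of the saw's controller, grey base 110 x 200 mm, fixed; origin at the centre of its underside, z up. The card goes straight down in its y-z plane, between two upright card guides at y = +55 and -55 mm: slots 8 mm wide (x), flared at the top, about 105 mm high, closed on the outside at y = +-58 mm; open space between them
- connector (a joint): travel of the white connector between the guides' feet, m: 0 = up, its top 26 mm above the cage origin, where the card slid down the guides comes to rest; 0.008 = fully down, card seated, its bottom edge 18 mm above the cage origin. About 12 N of friction; it does not spring back
- lever_a (a joint): red ejector lever at the cage's +y end, rad: 0 = shut (arm straight up, toe on the card's top corner), grows as the arm swings outwards to the stop at 1.3 = fully open (arm nearly level). Below 1.2 its toe is in the card's way. Shutting it presses the card down, biting from 0.45 with some 6 N at the tip. Stiff hinge: it stays where left
- lever_b (a joint): the same lever at the cage's -y end, mirrored: 0 shut, 1.3 fully open (outwards, to -y)
- lever_a_tip (a point): centre of lever_a's red cross-bar at the end of its arm, 45 mm from its hinge; the bar lies along the cage's x, 16 mm long, 14 mm in diameter; pinch it end to end and follow the arc
- lever_b_tip (a point): the same for lever_b
- lever_a_hinge (a point): hinge axis of lever_a (along the cage's x), at cage y = +72 mm, 112 mm above the cage origin
- lever_b_hinge (a point): hinge axis of lever_b, at cage y = -72 mm, 112 mm above the cage origin
- bin_blue: blue open-topped bin, outside 105 (its x) x 170 (its y) x 45 mm high, walls and floor 5 mm thick, fixed to the bench; origin at the centre of its underside. For relays
- bin_yellow: yellow open-topped bin, outside 105 (its x) x 170 (its y) x 45 mm high, walls and floor 5 mm thick, fixed to the bench; origin at the centre of its underside. For fuses
- vase: terracotta vase, 68 mm in diameter, 95 mm high, standing loose; origin at the centre of its underside
- relay1: orange plug-in relay with a black foot, lying on its side, 40 (its x) x 28 (its y) x 24 mm high, 50 g; origin at the centre of its underside; may be absent
- relay2: orange plug-in relay with a black foot, lying on its side, 40 (its x) x 28 (its y) x 24 mm high, 50 g; origin at the centre of its underside; may be absent
- relay3: orange plug-in relay with a black foot, lying on its side, 40 (its x) x 28 (its y) x 24 mm high, 50 g; origin at the centre of its underside; may be absent
- fuse1: white ceramic fuse, body 40 (its x) x 24 (its y) x 24 mm high, with flat copper blades 14 mm wide sticking out 16 mm at both ends (72 mm over all, along its x), 80 g; origin at the centre of its underside; may be absent
- fuse2: white ceramic fuse, body 40 (its x) x 24 (its y) x 24 mm high, with flat copper blades 14 mm wide sticking out 16 mm at both ends (72 mm over all, along its x), 80 g; origin at the centre of its underside; may be absent
- fuse3: white ceramic fuse, body 40 (its x) x 24 (its y) x 24 mm high, with flat copper blades 14 mm wide sticking out 16 mm at both ends (72 mm over all, along its x), 80 g; origin at the centre of its underside; may be absent
There are look-alikes about, which are no part of the job. There is more than one size of the cage; the job needs the middle-sized.

How it is judged:
By the outcome, as a careful person would: the job done as asked, in the order asked, and still so for the second after the job is handed in, with the robot touching nothing.
Of relay1, relay2, relay3 only 1 to 3 are there at a start; the rules pass over those that are not, and their reading is None.
Of fuse1, fuse2, fuse3 only 1 to 3 are there at a start; the rules pass over those that are not, and their reading is None.
At some moment in a run one of relay1, relay2, relay3, fuse1, fuse2, fuse3 may be knocked a few centimetres aside while the robot is not near it.
It also fails if it takes over 210 s, if anything falls off the work surface, if the arm or the gripper's body presses on something with over 40 N, if the wrist force passes 120 N, or if a joint passes its speed limit or range.

## Working session

There is one attempt and no reset: what is moved stays moved. The work goes in short steps, Python scripts to look and compute and a tool call to move; the robot and the scene stay as the last step left them, time stands still between calls to the robot, and variables do not carry over. Pictures are saved under pics/ and viewed, and the job is handed in when it is done.

Besides the shell and the picture viewer there is one more tool, called after ">>>" in YAML: its name, and indented under it one key for each argument. step_arm: Moves the arm, as the interface text tells. Its arguments: {"type":"object","properties":{"targets":{"type":"array"},"force":{"type":"number"}},"required":["targets"]}

```bash
ls -la; mkdir -p pics; python3 - <<'E'
from workcell import robot
import cv2
print(robot.observe())
for n in ["scene","top","wrist"]:
    c=robot.camera(n)
    cv2.imwrite(f"pics/{n}0.png",c["img"][:,:,::-1])
    print(n,{k:v for k,v in c.items() if k!="img"})
E
```

```text
total 12
drwxr-xr-x  3 agent agent 4096 Dec  6 07:22 .
drwxr-xr-x 23 root  root  4096 Dec  6 07:22 ..
drwxr-xr-x  2 agent agent 4096 Dec  6 07:22 pics
{'clock': 0.0, 'q': array([-7.61457473e+01,  1.64543609e+01,  9.04240929e+01, -4.12126786e-04,
        7.32582748e+01, -8.59489543e+00]), 'qvel': array([-0.00377161,  0.04312277,  0.03821808,  0.02258157, -0.06812189,
       -0.03324191]), 'effort': array([-1.66836140e-03, -4.05985272e+01, -2.92629218e+01, -2.22213066e-04,
        5.75344136e-03,  8.64989914e-06]), 'position': array([ 0.25761644, -0.62318549,  0.22992433]), 'tool_rot': array([[ 9.24218119e-01,  3.81864549e-01, -5.78109051e-04],
       [ 3.81864827e-01, -9.24215285e-01,  2.31528870e-03],
       [ 3.49829456e-04, -2.36059128e-03, -9.99997153e-01]]), 'ft_force': array([ 0.28966254,  0.35971498, -0.60585421]), 'moment': array([-0.02265413,  0.02512224,  0.03752169]), 'grip_width': 0.08541523264710085}
scene {'fovy': 52.710287250235595, 'cx': 316.06968135519884, 'cy': 239.59766590646817, 'eye': array([ 1.08344525, -0.48166515,  0.76185761]), 'orientation': array([[ 0.658276  , -0.47548645,  0.5835969 ],
       [ 0.75273411,  0.40752911, -0.51702164],
       [ 0.00800406,  0.77963623,  0.62618151]])}
top {'fovy': 42.02630367280622, 'cx': 324.90457456929306, 'cy': 232.3773929519835, 'eye': array([0.26557154, 0.07937762, 1.88976311]), 'orientation': array([[ 0.00864721,  0.99375291, -0.11126718],
       [-0.99981938,  0.01047555,  0.01585781],
       [ 0.01692433,  0.11110995,  0.993664  ]])}
wrist {'fovy': 58.48530695409486, 'cx': 323.76926954035764, 'cy': 236.2495219361496, 'eye': array([ 0.33190357, -0.59350843,  0.37386549]), 'orientation': array([[ 0.38146532,  0.87743757,  0.29083935],
       [-0.92438066,  0.36282205,  0.11781577],
       [-0.00214694, -0.3137889 ,  0.94949035]])}
```

View pics/scene0.png

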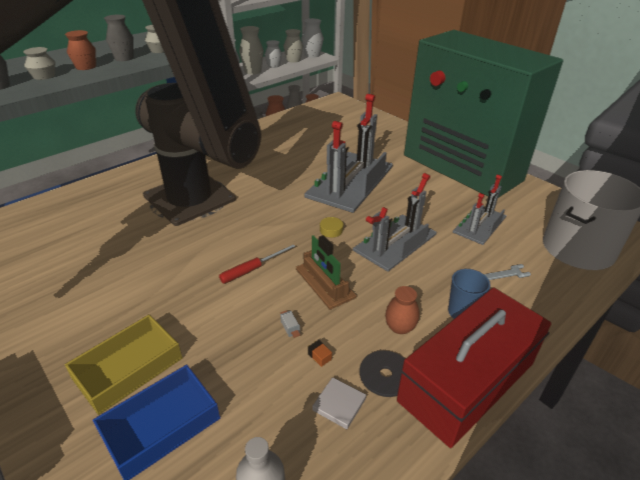

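View pics/top0.png

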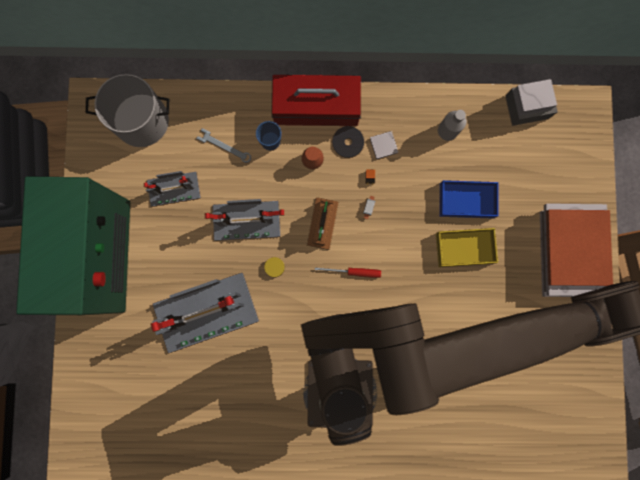

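View pics/wrist0.png

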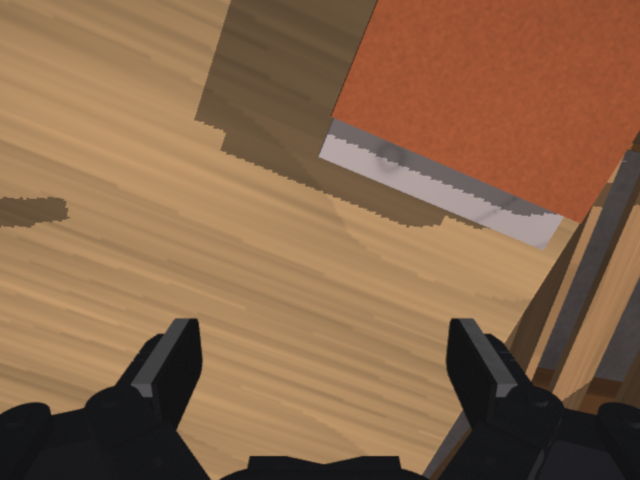

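```bash
cat > h.py <<'E'
import numpy as np, cv2
from workcell import robot
def cam(n,save=None):
    c=robot.camera(n)
    if save: cv2.imwrite(f"pics/{save}.png",c["img"][:,:,::-1])
    return c
def f(c): return 240/np.tan(np.radians(c["fovy"]/2))
def proj(c,P):
    P=np.atleast_2d(P); d=(P-c["eye"])@c["orientation"]
    return np.stack([c["cx"]+f(c)*d[:,0]/-d[:,2], c["cy"]+f(c)*d[:,1]/d[:,2]],1)
def ray(c,uv):
    uv=np.atleast_2d(uv).astype(float); F=f(c)
    d=np.stack([(uv[:,0]-c["cx"])/F,-(uv[:,1]-c["cy"])/F,-np.ones(len(uv))],1)
    return d@c["orientation"].T
def onz(c,uv,z):
    d=ray(c,uv); return c["eye"]+d*((z-c["eye"][2])/d[:,2])[:,None]
def crop(c,x0,y0,x1,y1,s,name):
    im=c["img"][y0:y1,x0:x1,::-1]
    cv2.imwrite(f"pics/{name}.png",cv2.resize(im,None,fx=s,fy=s,interpolation=cv2.INTER_CUBIC))
E
python3 - <<'E'
from h import *
c=cam("scene")
crop(c,250,160,510,340,3,"s1"); crop(c,250,280,450,430,4,"s2")
print(onz(c,[(290,323),(320,352)],0.012))
c=cam("top"); crop(c,190,120,410,270,3.5,"t1")
print(onz(c,[(370,176),(369,206),(323,223),(245,220),(312,157),(469,199),(466,248)],0.01))
E
```

```text
[[ 0.55403902 -0.08118008  0.012     ]
 [ 0.64865854 -0.08344987  0.012     ]]
[[ 0.65124054 -0.08723453  0.01      ]
 [ 0.55831614 -0.08424199  0.01      ]
 [ 0.50461557  0.05540269  0.01      ]
 [ 0.51122033  0.29167066  0.01      ]
 [ 0.70834273  0.09098741  0.01      ]
 [ 0.58340982 -0.39042836  0.01      ]
 [ 0.43292442 -0.37873011  0.01      ]]
```

View pics/s1.png

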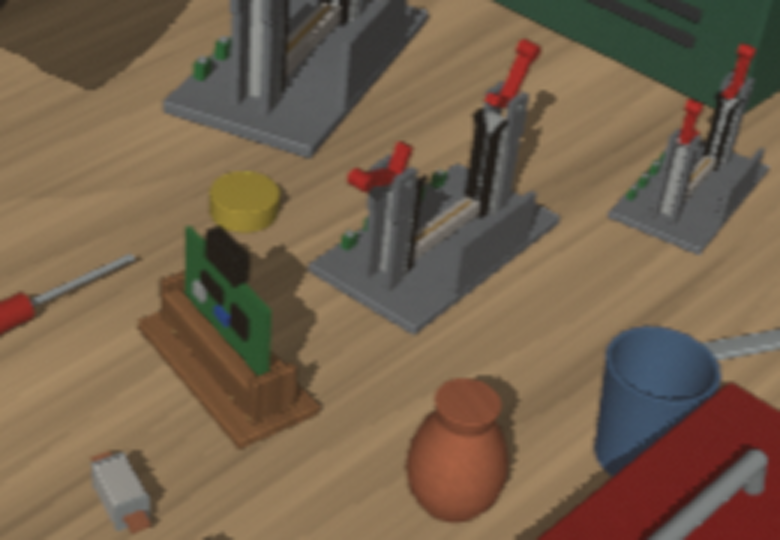

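View pics/s2.png

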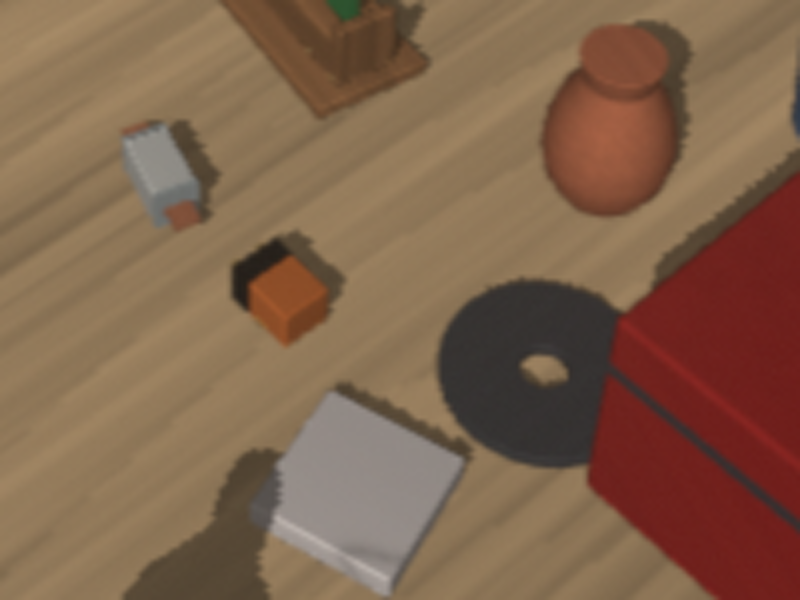

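View pics/t1.png

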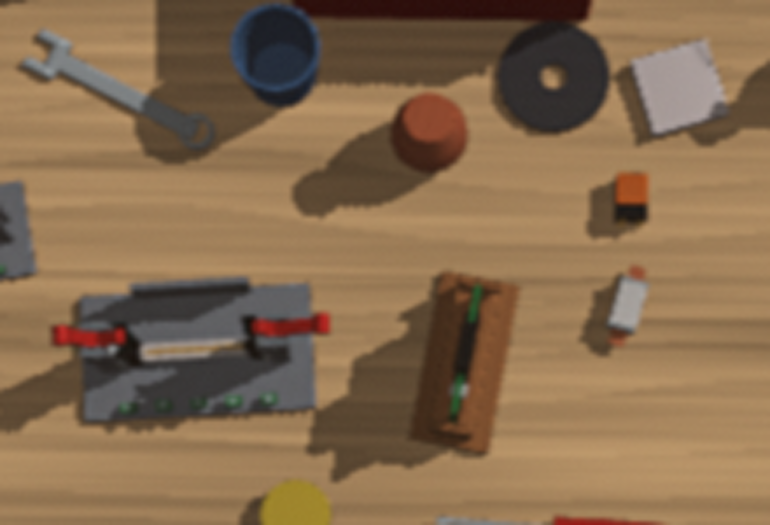

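```bash
cat >> h.py <<'E'
from scipy.spatial.transform import Rotation as Rn
def down(psi):
    c,s=np.cos(np.radians(psi)),np.sin(np.radians(psi))
    return np.array([[c,s,0],[s,-c,0],[0,0,-1.]])
def plan(p,R,grip,n=None,vmax=0.05,start=None):
    o=robot.observe()
    P,Q=(o["position"],o["tool_rot"]) if start is None else start
    rv=Rn.from_matrix(Q.T@R).as_rotvec(degrees=True); d=np.array(p)-P
    m=int(np.ceil(max(np.linalg.norm(d)/vmax,np.linalg.norm(rv)/8.5,1)))
    n=max(n or 1,m)
    q=Q.copy()
    print("rows",n,"pos",P.round(4))
    for i in range(n):
        s=q.T@(d/n); print([round(float(x),4) for x in s]+[round(float(x),2) for x in rv/n]+[grip])
        q=q@Rn.from_rotvec(rv/n,degrees=True).as_matrix()
    return np.array(p),R
def st():
    o=robot.observe(); R=o["tool_rot"]
    print("t",round(o["clock"],2),"p",o["position"].round(4),"psi",round(float(np.degrees(np.arctan2(R[1,0],R[0,0]))),2),"tz",R[:,2].round(3),"w",round(o["grip_width"],4),"F",o["ft_force"].round(2),"q",o["q"].round(1))
    return o
E
python3 - <<'E'
from h import *
s=plan([0.5,-0.35,0.36],down(0),1)
plan([0.53,0.03,0.38],down(0),1,start=s)
E
```

```text
rows 8 pos [ 0.2577 -0.6235  0.2307]
[0.0411, -0.0201, -0.0161, -0.01, 0.0, 2.81, 1]
[0.04, -0.022, -0.0161, -0.01, 0.0, 2.81, 1]
[0.0389, -0.024, -0.0161, -0.01, 0.0, 2.81, 1]
[0.0377, -0.0258, -0.0161, -0.01, 0.0, 2.81, 1]
[0.0364, -0.0277, -0.0162, -0.01, 0.0, 2.81, 1]
[0.035, -0.0294, -0.0162, -0.01, 0.0, 2.81, 1]
[0.0335, -0.0311, -0.0162, -0.01, 0.0, 2.81, 1]
[0.0319, -0.0327, -0.0162, -0.01, 0.0, 2.81, 1]
rows 8 pos [ 0.5  -0.35  0.36]
[0.0038, -0.0475, -0.0025, 0.0, 0.0, 0.0, 1]
[0.0038, -0.0475, -0.0025, 0.0, 0.0, 0.0, 1]
[0.0038, -0.0475, -0.0025, 0.0, 0.0, 0.0, 1]
[0.0038, -0.0475, -0.0025, 0.0, 0.0, 0.0, 1]
[0.0038, -0.0475, -0.0025, 0.0, 0.0, 0.0, 1]
[0.0038, -0.0475, -0.0025, 0.0, 0.0, 0.0, 1]
[0.0038, -0.0475, -0.0025, 0.0, 0.0, 0.0, 1]
[0.0038, -0.0475, -0.0025, 0.0, 0.0, 0.0, 1]
```

>>> step_arm:
  targets:
    - [0.041,-0.02,-0.016,0,0,2.8,1]
    - [0.04,-0.022,-0.016,0,0,2.8,1]
    - [0.039,-0.024,-0.016,0,0,2.8,1]
    - [0.038,-0.026,-0.016,0,0,2.8,1]
    - [0.036,-0.028,-0.016,0,0,2.8,1]
    - [0.035,-0.029,-0.016,0,0,2.8,1]
    - [0.033,-0.031,-0.016,0,0,2.8,1]
    - [0.032,-0.033,-0.016,0,0,2.8,1]

```text
clock: 1.05
position: [0.5004, -0.3482, 0.36]
tool_rot: [[1.0, -0.001, 0.0], [-0.001, -1.0, -0.0], [0.0, 0.0, -1.0]]
ft_force: [1.1, -0.7, 0.1]
grip_width: 0.0857
```

>>> step_arm:
  targets:
    - [0.004,-0.047,-0.002,0,0,0,1]
    - [0.004,-0.047,-0.002,0,0,0,1]
    - [0.004,-0.047,-0.002,0,0,0,1]
    - [0.004,-0.047,-0.002,0,0,0,1]
    - [0.004,-0.047,-0.002,0,0,0,1]
    - [0.004,-0.047,-0.002,0,0,0,1]
    - [0.004,-0.047,-0.002,0,0,0,1]
    - [0.004,-0.047,-0.002,0,0,0,1]

```text
clock: 1.85
position: [0.5309, 0.0281, 0.3756]
tool_rot: [[1.0, 0.001, 0.001], [0.001, -1.0, -0.0], [0.001, 0.0, -1.0]]
ft_force: [0.7, 0.3, -0.9]
grip_width: 0.0849
```

```bash
python3 - <<'E'
from h import *
c=cam("wrist","w1");st()
E
```

```text
t 1.9 p [0.5309 0.0345 0.3761] psi 0.4 tz [ 0.001  0.006 -1.   ] w 0.0853 F [-0.71  3.25 -0.56] q [-7.4 -6.3 99.7  0.3 86.5 82.2]
```

View pics/w1.png

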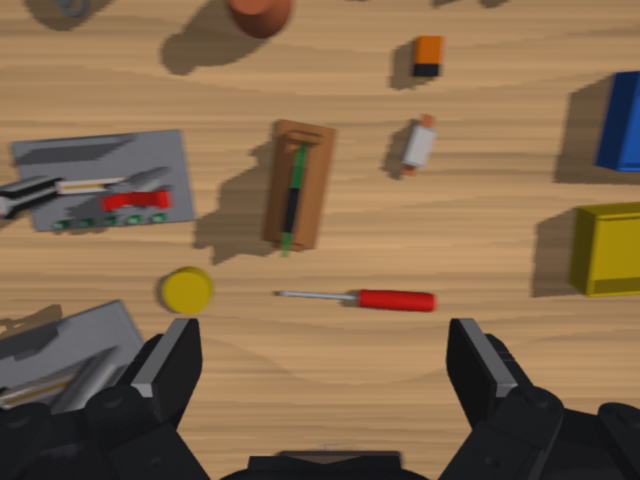

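>>> step_arm:
  targets:
    - [-0.01,-0.045,0,0,0,0,1]
    - [-0.01,-0.045,0,0,0,0,1]
    - [-0.01,-0.045,0,0,0,0,1]
    - [-0.01,-0.045,0,0,0,0,1]
    - [-0.005,-0.04,0,0,0,0,1]
    - [-0.005,-0.03,0,0,0,0,1]
    - [0,0,0,0,0,0,1]
    - [0,0,0,0,0,0,1]

```text
clock: 2.7
position: [0.4809, 0.2762, 0.3751]
tool_rot: [[1.0, 0.002, -0.0], [0.002, -1.0, -0.001], [-0.0, 0.001, -1.0]]
ft_force: [-0.9, -0.9, -0.1]
grip_width: 0.0852
```

```bash
python3 - <<'E'
from h import *
import pickle
c=cam("wrist","w2");st()
pickle.dump(c,open("w2.pkl","wb"))
c=cam("scene","s3");pickle.dump(c,open("s3.pkl","wb"));crop(c,330,150,460,290,5,"s3c")
E
```

```text
t 2.75 p [0.4811 0.2755 0.3752] psi 0.05 tz [-0.    -0.001 -1.   ] w 0.0852 F [-0.27 -0.27 -0.25] q [ 19.3  -3.2  96.9  -0.   86.3 109.3]
```

View pics/w2.png

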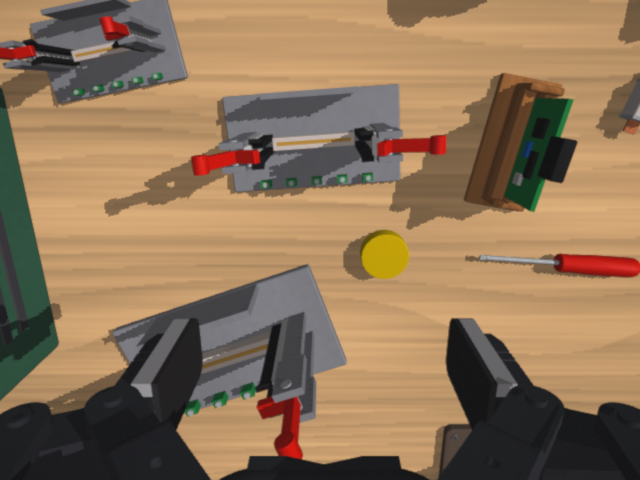

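View pics/s3.png

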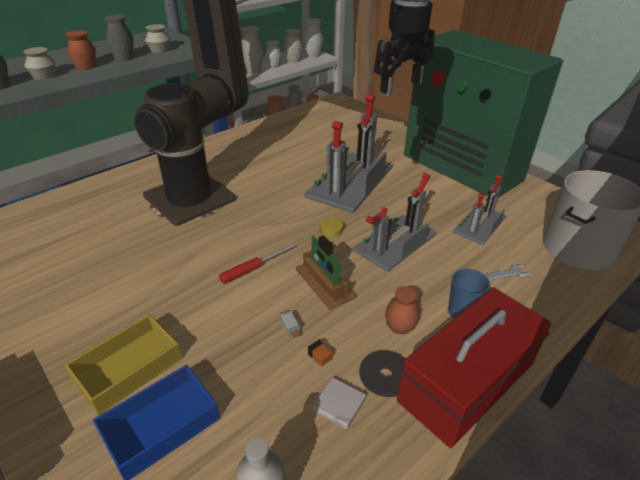

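View pics/s3c.png

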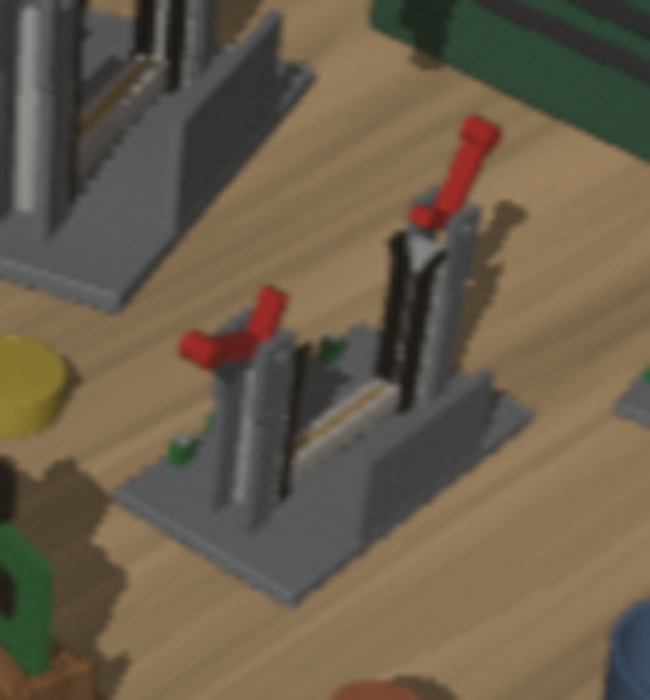

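```bash
python3 - <<'E'
from h import *
import pickle
c=pickle.load(open("w2.pkl","rb"))
crop(c,180,70,460,210,2.8,"w2c"); crop(c,450,60,600,220,4,"w2d")
k=[(222,98),(398,85),(400,181),(236,193)]
p=onz(c,k,0.008); print(p.round(4)); print([np.linalg.norm(p[i]-p[(i+1)%4]).round(4) for i in range(4)])
print(p.mean(0))
E
```

```text
[[0.557  0.3909 0.008 ]
 [0.5712 0.192  0.008 ]
 [0.4622 0.1835 0.008 ]
 [0.4472 0.3819 0.008 ]]
[np.float64(0.1993), np.float64(0.1093), np.float64(0.1989), np.float64(0.1102)]
[0.50939602 0.28707679 0.008     ]
```

View pics/w2c.png

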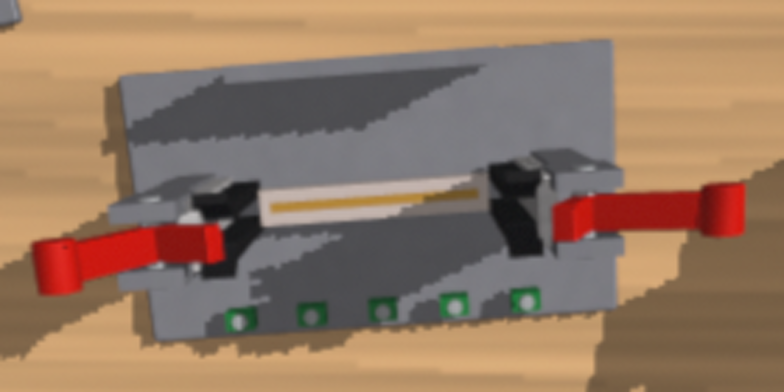

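View pics/w2d.png

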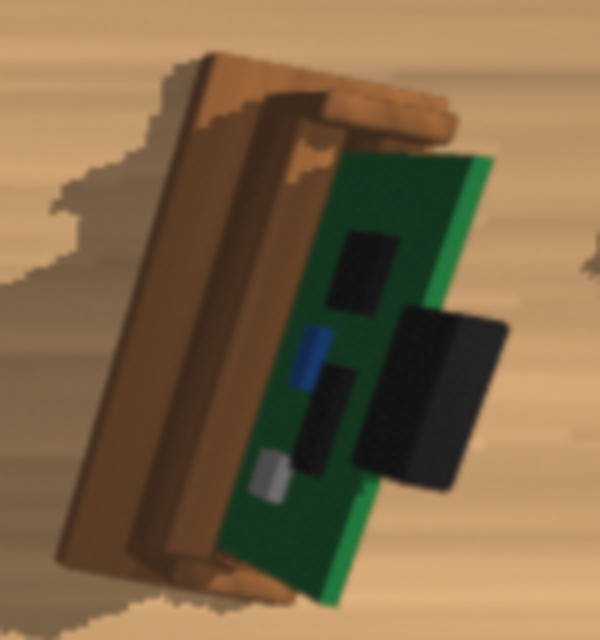

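```bash
cat >> h.py <<'E'
import pickle
CY=4.15; CO=np.array([0.5094,0.2871,0.0])
def cage(p,yaw=None,o=None):
    a=np.radians(CY if yaw is None else yaw); R=np.array([[np.cos(a),-np.sin(a),0],[np.sin(a),np.cos(a),0],[0,0,1]])
    return (CO if o is None else o)+np.atleast_2d(p)@R.T
def tip(s,th): return np.array([0,s*(0.072+0.045*np.sin(th)),0.112+0.045*np.cos(th)])
E
python3 - <<'E'
from h import *
c=pickle.load(open("w2.pkl","rb"));s=pickle.load(open("s3.pkl","rb"))
print("conn",proj(c,cage([[0,0,.026],[0,.055,.026],[0,-.055,.026]])), "meas 313.2,141.4")
for sg,uv,uvs in [(1,(200.7,165.4),(330+480/5,150+137/5)),(-1,(437.9,145),(330+200/5,150+348/5))]:
    for th in np.arange(0,1.35,.1):
        a=proj(c,cage(tip(sg,th)))[0]; b=proj(s,cage(tip(sg,th)))[0]
        print(sg,round(th,2),a.round(1),np.hypot(*(a-uv)).round(1),b.round(1),np.hypot(*(b-uvs)).round(1))
print(proj(s,cage([[.055,.1,.008],[.055,-.1,.008],[-.055,-.1,.008]])),"meas",330+530/5,150+412/5,330+292/5,150+600/5,330+118/5,150+495/5)
E
```

```text
conn [[313.38519869 142.56224526]
 [264.9531882  146.05232363]
 [362.06101744 139.05459773]] meas 313.2,141.4
1 0.0 [224.7 165.3] 24.0 [419.8 178. ] 6.2
1 0.1 [219.4 165.7] 18.7 [420.9 177.4] 5.1
1 0.2 [214.4 165.9] 13.7 [421.9 176.9] 4.1
1 0.3 [209.6 166.1] 9.0 [422.9 176.7] 3.2
1 0.4 [205.2 166.1] 4.5 [423.9 176.6] 2.3
1 0.5 [201.1 166.1] 0.8 [424.7 176.6] 1.5
1 0.6 [197.4 166. ] 3.3 [425.5 176.9] 0.7
1 0.7 [194.2 165.8] 6.5 [426.2 177.3] 0.2
1 0.8 [191.5 165.5] 9.2 [426.8 177.9] 0.9
1 0.9 [189.3 165.1] 11.4 [427.3 178.6] 1.8
1 1.0 [187.6 164.7] 13.1 [427.6 179.5] 2.7
1 1.1 [186.4 164.2] 14.3 [427.9 180.6] 3.7
1 1.2 [185.8 163.6] 15.0 [428.1 181.7] 4.8
1 1.3 [185.7 163. ] 15.2 [428.2 183. ] 6.0
-1 0.0 [395.7 153.2] 43.0 [381.8 202.1] 21.1
-1 0.1 [401.  152.7] 37.7 [380.5 203. ] 19.7
-1 0.2 [406.2 152.3] 32.5 [379.2 204. ] 18.1
-1 0.3 [411.2 151.7] 27.5 [377.9 205.3] 16.4
-1 0.4 [415.9 151.1] 22.9 [376.6 206.6] 14.6
-1 0.5 [420.2 150.5] 18.5 [375.4 208.1] 12.7
-1 0.6 [424.1 149.8] 14.6 [374.2 209.7] 10.8
-1 0.7 [427.6 149.1] 11.1 [373.1 211.3] 8.8
-1 0.8 [430.6 148.4] 8.1 [372.  213.1] 6.8
-1 0.9 [433.1 147.7] 5.5 [371.  214.9] 4.8
-1 1.0 [435.1 147. ] 3.5 [370.1 216.8] 2.8
-1 1.1 [436.5 146.3] 1.9 [369.3 218.6] 1.2
-1 1.2 [437.4 145.6] 0.8 [368.6 220.5] 1.6
-1 1.3 [437.8 145. ] 0.1 [368.1 222.3] 3.3
[[435.83382611 232.45696648]
 [386.88853059 269.92377719]
 [351.14455361 248.27594413]] meas 436.0 232.4 388.4 270.0 353.6 249.0
```

```bash
python3 - <<'E'
from h import *
R=down(94)
print(cage(tip(-1,1.15)),cage(tip(-1,1.3)),cage(tip(1,.55)),cage(tip(1,1.3)))
b=cage(tip(-1,1.15))[0]
s=plan(b+[0,0,.08],R,0.5)
c=pickle.load(open("w2.pkl","rb")); print(onz(c,[(345,360),(308,265)],0.01))
E
```

```text
[[0.51758295 0.1743221  0.13038193]] [[0.51774836 0.17204235 0.12403745]] [[0.50248736 0.38237047 0.1503636 ]] [[0.50105164 0.40215765 0.12403745]]
rows 12 pos [0.4813 0.2751 0.3752]
[0.003, 0.0084, 0.0137, 0.0, 0.0, -7.83, 0.5]
[0.0019, 0.0087, 0.0137, 0.0, 0.0, -7.83, 0.5]
[0.0006, 0.0089, 0.0137, 0.0, 0.0, -7.83, 0.5]
[-0.0006, 0.0089, 0.0137, 0.0, 0.0, -7.83, 0.5]
[-0.0018, 0.0087, 0.0137, 0.0, 0.0, -7.83, 0.5]
[-0.003, 0.0084, 0.0137, 0.0, 0.0, -7.83, 0.5]
[-0.0041, 0.0079, 0.0137, 0.0, 0.0, -7.83, 0.5]
[-0.0051, 0.0073, 0.0137, 0.0, 0.0, -7.83, 0.5]
[-0.0061, 0.0065, 0.0137, 0.0, 0.0, -7.83, 0.5]
[-0.0069, 0.0057, 0.0137, 0.0, 0.0, -7.83, 0.5]
[-0.0076, 0.0047, 0.0137, 0.0, 0.0, -7.83, 0.5]
[-0.0082, 0.0036, 0.0137, 0.0, 0.0, -7.83, 0.5]
[[0.21245154 0.24547811 0.01      ]
 [0.35388882 0.29525656 0.01      ]]
```

>>> step_arm:
  targets:
    - [0.003,0.008,0.014,0,0,-7.8,0.5]
    - [0.002,0.009,0.014,0,0,-7.8,0.5]
    - [0.001,0.009,0.014,0,0,-7.8,0.5]
    - [-0.001,0.009,0.014,0,0,-7.8,0.5]
    - [-0.002,0.009,0.014,0,0,-7.8,0.5]
    - [-0.003,0.008,0.014,0,0,-7.8,0.5]
    - [-0.004,0.008,0.014,0,0,-7.8,0.5]
    - [-0.005,0.007,0.014,0,0,-7.8,0.5]

```text
clock: 3.6
position: [0.5053, 0.2071, 0.2629]
tool_rot: [[0.46, 0.888, 0.0], [0.888, -0.46, -0.0], [-0.0, 0.0, -1.0]]
ft_force: [0.0, -0.9, -0.5]
grip_width: 0.0428
```

>>> step_arm:
  targets:
    - [-0.006,0.006,0.014,0,0,-7.8,0.5]
    - [-0.007,0.006,0.014,0,0,-7.8,0.5]
    - [-0.008,0.005,0.014,0,0,-7.8,0.5]
    - [-0.008,0.004,0.01,0,0,-7.8,0.5]
    - [0,0,0,0,0,0,0.5]
    - [0,0,0,0,0,0,0.5]

```text
clock: 4.2
position: [0.5176, 0.1743, 0.2116]
tool_rot: [[-0.059, 0.998, -0.0], [0.998, 0.059, 0.0], [0.0, -0.0, -1.0]]
ft_force: [0.1, -0.1, 1.9]
grip_width: 0.0426
```

```bash
python3 - <<'E'
from h import *
st()
c=cam("wrist","w3");pickle.dump(c,open("w3.pkl","wb"))
for n,t in (("b",tip(-1,1.15)),):
    print(proj(c,cage(t)))
R=down(94)
b=cage(tip(-1,1.15))[0]-[0,0,.019]
plan(b,R,0.5)
E
```

```text
t 4.2 p [0.5176 0.1743 0.2116] psi 93.36 tz [-0.  0. -1.] w 0.0426 F [ 0.15 -0.14  1.88] q [  8.    1.1 109.6   0.   69.2   4.6]
[[324.73161276 245.60678829]]
rows 3 pos [0.5178 0.1747 0.2121]
[-0.0001, -0.0001, 0.0336, 0.02, -0.0, -0.19, 0.5]
[-0.0001, -0.0001, 0.0336, 0.02, -0.0, -0.19, 0.5]
[-0.0001, -0.0001, 0.0336, 0.02, -0.0, -0.19, 0.5]
```

View pics/w3.png

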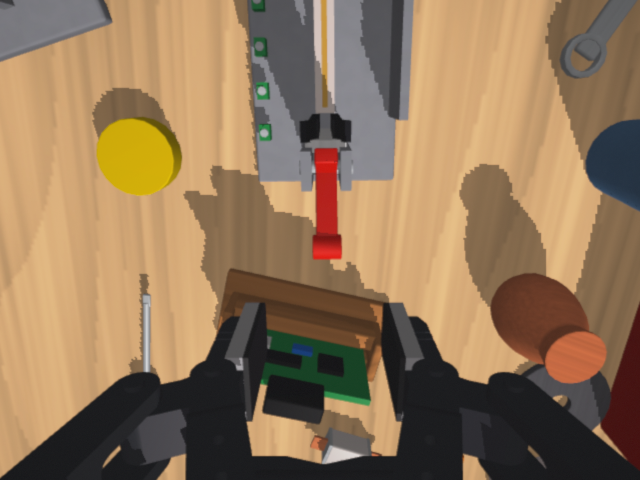

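>>> step_arm:
  targets:
    - [0,0.001,0.034,0,0,0,0.5]
    - [0,0,0.034,0,0,0,0.5]
    - [0,0,0.033,0,0,0,0.5]
    - [0,0,0,0,0,0,0.5]
    - [0,0,0,0,0,0,0.1]
    - [0,0,0,0,0,0,0.1]
    - [0,0,0,0,0,0,0.1]
    - [0,0,0,0,0,0,0.1]
  force: 30

```text
clock: 5.05
position: [0.5194, 0.1754, 0.1125]
tool_rot: [[-0.064, 0.998, 0.003], [0.998, 0.064, 0.0], [-0.0, 0.003, -1.0]]
ft_force: [-2.0, -1.7, 3.9]
grip_width: 0.0152
```

```bash
python3 - <<'E'
from h import *
st()
c=cam("wrist","w4")
E
```

```text
t 5.05 p [0.5194 0.1754 0.1125] psi 93.64 tz [ 0.003  0.    -1.   ] w 0.0152 F [-1.97 -1.7   3.85] q [  8.1   7.9 113.6  -0.   58.3   4.4]
```

View pics/w4.png

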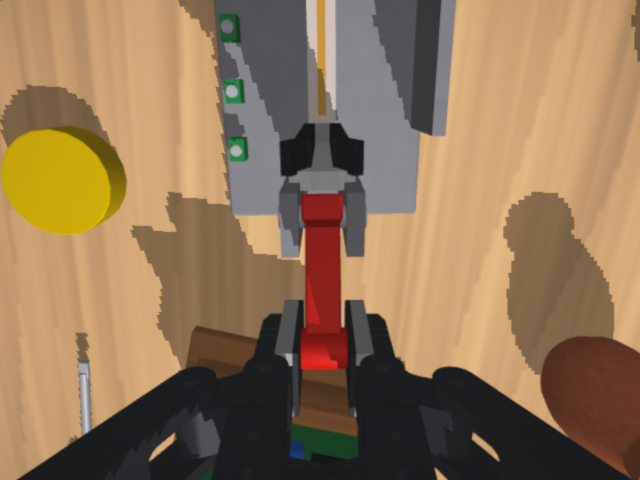

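>>> step_arm:
  targets:
    - [-0.001,0,0.003,0,0,0,0.1]
    - [-0.001,0,0.003,0,0,0,0.1]
    - [0,0,0.002,0,0,0,0.1]
    - [0,0,0,0,0,0,0.1]

```text
clock: 5.5
position: [0.5197, 0.1736, 0.1065]
tool_rot: [[-0.064, 0.998, 0.001], [0.998, 0.064, 0.0], [0.0, 0.001, -1.0]]
ft_force: [-7.6, -1.9, 17.7]
grip_width: 0.0152
```

>>> step_arm:
  targets:
    - [0,0,0.001,0,0,0,0.1]
    - [0,0,0.001,0,0,0,0.1]
    - [0,0,0,0,0,0,0.1]

```text
clock: 5.8
position: [0.5198, 0.1736, 0.1061]
tool_rot: [[-0.064, 0.998, 0.001], [0.998, 0.064, -0.0], [-0.0, 0.001, -1.0]]
ft_force: [-11.9, -2.8, 24.0]
grip_width: 0.0152
```

```bash
python3 - <<'E'
from h import *
st()
E
```

```text
t 5.8 p [0.5198 0.1736 0.1061] psi 93.69 tz [ 0.001 -0.    -1.   ] w 0.0152 F [-11.87  -2.78  23.96] q [  7.9   8.5 113.8  -0.   57.7   4.2]
```

>>> step_arm:
  targets:
    - [0,0,-0.003,0,0,0,0.1]
    - [0,0,0,0,0,0,0.4]
    - [0,0,0,0,0,0,0.4]
    - [0,0,0,0,0,0,0.4]
    - [0,0,-0.03,0,0,0,0.4]
    - [0,0,-0.04,0,0,0,0.5]
    - [0,0,-0.04,0,0,0,0.5]
    - [0,0,0,0,0,0,0.5]

```text
clock: 6.6
position: [0.5223, 0.1739, 0.2201]
tool_rot: [[-0.064, 0.998, 0.013], [0.998, 0.064, 0.002], [0.001, 0.013, -1.0]]
ft_force: [1.0, -0.4, 0.5]
grip_width: 0.0428
```

```bash
python3 - <<'E'
from h import *
st()
a=cage(tip(1,.52))[0]
s=plan(a+[0.001,0,.06],down(94),0.5)
E
```

```text
t 6.6 p [0.5223 0.1739 0.2201] psi 93.65 tz [ 0.013  0.002 -1.   ] w 0.0428 F [ 0.98 -0.37  0.5 ] q [  7.9   0.8 109.    0.   69.4   4.2]
rows 5 pos [0.5223 0.1739 0.2201]
[0.0416, -0.0011, 0.0018, 0.15, -0.01, -0.07, 0.5]
[0.0416, -0.0011, 0.0018, 0.15, -0.01, -0.07, 0.5]
[0.0416, -0.001, 0.0018, 0.15, -0.01, -0.07, 0.5]
[0.0416, -0.0009, 0.0018, 0.15, -0.01, -0.07, 0.5]
[0.0416, -0.0009, 0.0018, 0.15, -0.01, -0.07, 0.5]
```

>>> step_arm:
  targets:
    - [0.041,-0.001,0,0,0,0,0.5]
    - [0.042,-0.001,0,0,0,0,0.5]
    - [0.042,-0.001,0.002,0,0,0,0.5]
    - [0.042,-0.001,0.002,0,0,0,0.5]
    - [0.041,-0.001,0.002,0,0,0,0.5]
    - [0,0,0,0,0,0,0.5]
    - [0,0,0,0,0,0,0.5]

```text
clock: 7.3
position: [0.4995, 0.3811, 0.2056]
tool_rot: [[-0.066, 0.998, -0.002], [0.998, 0.066, -0.001], [-0.001, -0.002, -1.0]]
ft_force: [0.2, -1.0, -1.0]
grip_width: 0.0427
```

```bash
python3 - <<'E'
from h import *
st()
c=cam("wrist","w5");pickle.dump(c,open("w5.pkl","wb"))
for th in (.4,.5,.6,.7):print(th,proj(c,cage(tip(1,th))))
E
```

```text
t 7.3 p [0.4995 0.3811 0.2056] psi 93.76 tz [-0.002 -0.001 -1.   ] w 0.0427 F [ 0.23 -1.02 -1.04] q [28.1 11.9 98.5 -0.  69.7 24.4]
0.4 [[331.36121114 274.48012176]]
0.5 [[331.28220056 265.41551256]]
0.6 [[331.19150486 256.51700994]]
0.7 [[331.09073789 247.9244783 ]]
```

View pics/w5.png

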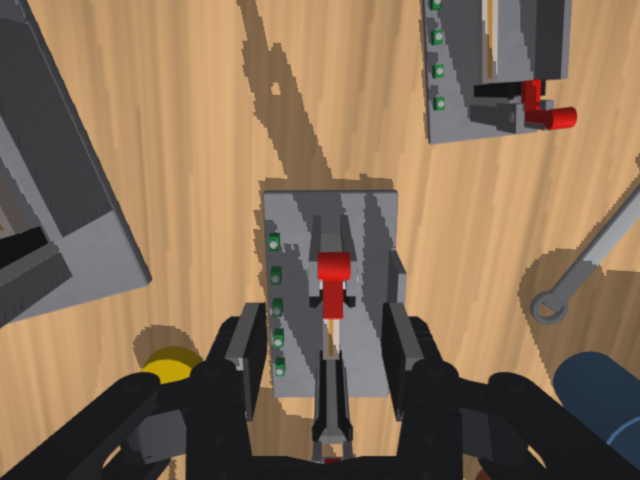

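>>> step_arm:
  targets:
    - [0,0.004,0.025,0,0,0,0.5]
    - [0,0,0.025,0,0,0,0.5]
    - [0,0,0.023,0,0,0,0.5]
    - [0,0,0,0,0,0,0.5]
    - [0,0,0,0,0,0,0.1]
    - [0,0,0,0,0,0,0.1]
    - [0,0,0,0,0,0,0.1]
    - [0,0,0,0,0,0,0.1]

```text
clock: 8.15
position: [0.5045, 0.3809, 0.136]
tool_rot: [[-0.064, 0.998, 0.001], [0.998, 0.064, 0.0], [0.0, 0.001, -1.0]]
ft_force: [-2.9, -1.5, 3.4]
grip_width: 0.0149
```

```bash
python3 - <<'E'
from h import *
o=st()
cam("wrist","w6")
p=o["position"]
t0=cage(tip(1,.5))[0]
for th in np.arange(.6,1.45,.1): 
    d=cage(tip(1,th))[0]-t0; print(round(th,2),(o["tool_rot"].T@d).round(4)); t0=cage(tip(1,th))[0]
E
```

```text
t 8.15 p [0.5045 0.3809 0.136 ] psi 93.67 tz [ 0.001  0.    -1.   ] w 0.0149 F [-2.92 -1.48  3.37] q [ 27.9  16.3 101.   -0.   62.7  24.2]
0.6 [ 0.0038 -0.      0.0024]
0.7 [ 0.0036 -0.      0.0027]
0.8 [ 0.0033 -0.      0.0031]
0.9 [ 0.003  -0.      0.0034]
1.0 [ 0.0026 -0.      0.0037]
1.1 [ 0.0022 -0.      0.0039]
1.2 [ 0.0018 -0.      0.0041]
1.3 [ 0.0014 -0.      0.0043]
1.4 [ 0.001  -0.      0.0044]
```

View pics/w6.png

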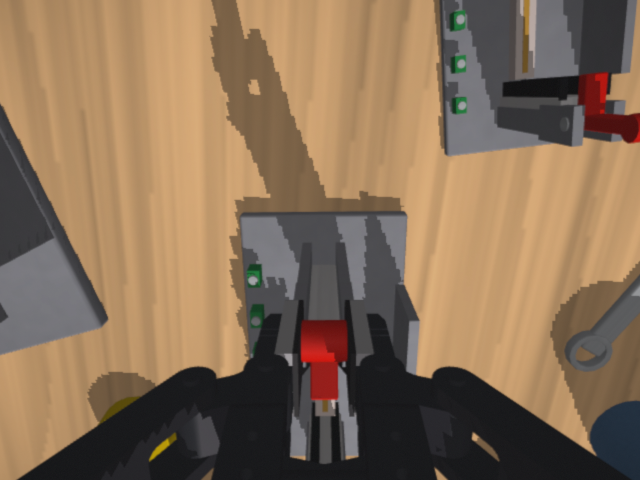

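>>> step_arm:
  targets:
    - [0.004,0,0.002,0,0,0,0.1]
    - [0.004,0,0.003,0,0,0,0.1]
    - [0.003,0,0.003,0,0,0,0.1]
    - [0.003,0,0.003,0,0,0,0.1]
    - [0.003,0,0.004,0,0,0,0.1]
    - [0.002,0,0.004,0,0,0,0.1]
    - [0.002,0,0.004,0,0,0,0.1]
    - [0,0,0,0,0,0,0.1]

```text
clock: 9.0
position: [0.5029, 0.4028, 0.1125]
tool_rot: [[-0.064, 0.998, 0.001], [0.998, 0.064, 0.001], [0.001, 0.001, -1.0]]
ft_force: [-4.1, 0.1, 4.9]
grip_width: 0.0152
```

>>> step_arm:
  targets:
    - [0.001,0,0.004,0,0,0,0.1]
    - [0,0,0.002,0,0,0,0.1]
    - [0,0,0,0,0,0,0.1]

```text
clock: 9.3
position: [0.5028, 0.4047, 0.1072]
tool_rot: [[-0.064, 0.998, 0.001], [0.998, 0.064, 0.003], [0.003, 0.001, -1.0]]
ft_force: [-4.9, 2.5, 5.8]
grip_width: 0.015
```

>>> step_arm:
  targets:
    - [0,0,0.002,0,0,0,0.1]
    - [0,0,0.002,0,0,0,0.1]
    - [0,0,0,0,0,0,0.1]

```text
clock: 9.6
position: [0.5029, 0.4051, 0.1049]
tool_rot: [[-0.064, 0.998, 0.001], [0.998, 0.064, 0.004], [0.004, 0.001, -1.0]]
ft_force: [-7.7, 2.0, 12.4]
grip_width: 0.0154
```

>>> step_arm:
  targets:
    - [0,0,0.001,0,0,0,0.1]
    - [0,0,0.001,0,0,0,0.1]
    - [0,0,0,0,0,0,0.1]

```text
clock: 9.9
position: [0.5031, 0.4053, 0.1045]
tool_rot: [[-0.064, 0.998, 0.001], [0.998, 0.064, 0.004], [0.004, 0.002, -1.0]]
ft_force: [-10.0, -0.4, 17.0]
grip_width: 0.015
```

At the stop. Release, rise, and look at both levers and the card stand.

>>> step_arm:
  targets:
    - [0,0,-0.003,0,0,0,0.1]
    - [0,0,0,0,0,0,0.4]
    - [0,0,0,0,0,0,0.4]
    - [0,0,0,0,0,0,0.4]
    - [0,0,-0.03,0,0,0,0.4]
    - [-0.02,0,-0.05,0,0,0,0.5]
    - [-0.04,0,-0.05,0,0,0,0.5]
    - [-0.05,0,-0.05,0,0,0,0.5]

```text
clock: 10.7
position: [0.5086, 0.3173, 0.2548]
tool_rot: [[-0.065, 0.998, 0.002], [0.998, 0.065, 0.0], [0.0, 0.002, -1.0]]
ft_force: [0.4, -0.1, 0.4]
grip_width: 0.0428
```

>>> step_arm:
  targets:
    - [-0.05,0,0,0,0,0,0.5]
    - [-0.05,0,0,0,0,0,0.5]
    - [-0.05,0,0,0,0,0,0.5]
    - [-0.05,0,0,0,0,0,0.5]
    - [-0.04,0,0,0,0,0,0.5]
    - [0,0,0,0,0,0,0.5]
    - [0,0,0,0,0,0,0.5]

```text
clock: 11.4
position: [0.5237, 0.0772, 0.2528]
tool_rot: [[-0.061, 0.998, -0.0], [0.998, 0.061, 0.0], [0.0, -0.0, -1.0]]
ft_force: [-0.4, -0.4, -0.1]
grip_width: 0.0426
```

```bash
python3 - <<'E'
from h import *
st()
c=cam("wrist","w7");pickle.dump(c,open("w7.pkl","wb"))
for th in (1,1.1,1.2,1.3):print(th,proj(c,cage(tip(-1,th))),proj(c,cage(tip(1,th))))
c=cam("scene","s4");pickle.dump(c,open("s4.pkl","wb"));crop(c,280,150,460,310,4,"s4c")
E
```

```text
t 11.4 p [0.5237 0.0772 0.2528] psi 93.49 tz [-0.  0. -1.] w 0.0426 F [-0.38 -0.36 -0.14] q [ -2.6  -3.1 109.4   0.   73.7  -6.1]
1 [[324.24777797  55.99478657]] [[ 317.85739947 -538.2470583 ]]
1.1 [[324.27560268  60.80389525]] [[ 317.87839698 -533.1734634 ]]
1.2 [[324.29351322  64.72542765]] [[ 317.92007002 -526.1336849 ]]
1.3 [[324.30184814  67.76591476]] [[ 317.98067416 -517.33889704]]
```

View pics/w7.png

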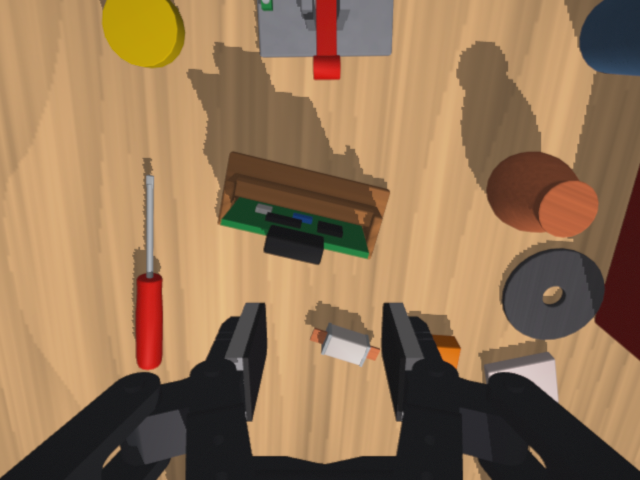

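View pics/s4c.png

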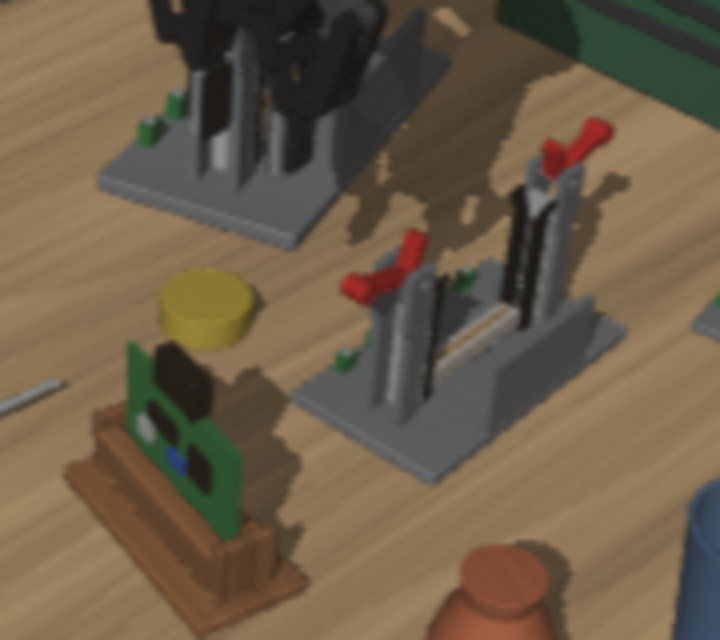

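```bash
python3 - <<'E'
from h import *
c=pickle.load(open("w7.pkl","rb"))
im=c["img"][140:280,205:405,::-1]
im=cv2.resize(im,None,fx=4,fy=4,interpolation=cv2.INTER_CUBIC)
im=np.clip(im.astype(float)*1.8+10,0,255).astype(np.uint8)
cv2.imwrite("pics/w7c.png",im)
E
```

```text
(no output)
```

View pics/w7c.png

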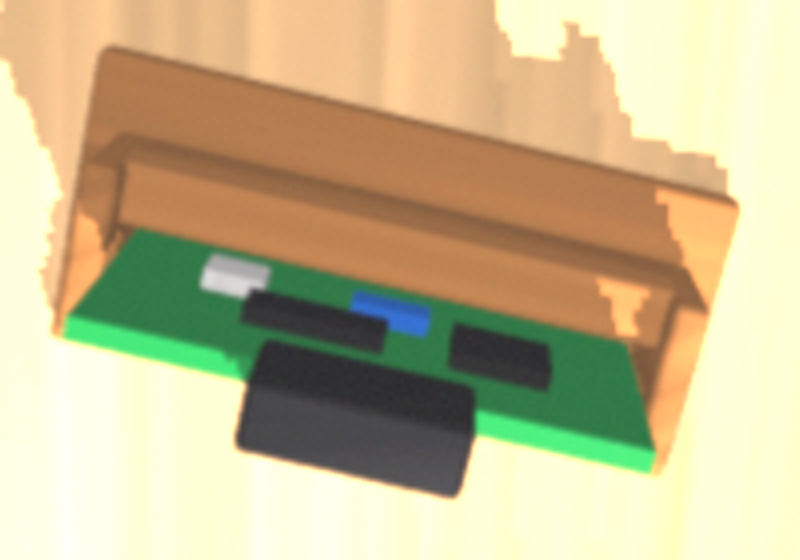

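```bash
python3 - <<'E'
from h import *
c=pickle.load(open("w7.pkl","rb"))
U=lambda a:np.array(a)/4+[205,140]
for z,k in ((.124,[(253,386),(473,432),(457,496),(238,447)]),(.100,[(66,317),(655,452),(652,472),(64,336)])):
    p=onz(c,U(k),z); print(p.round(4),p.mean(0).round(4),[np.linalg.norm(p[i]-p[(i+1)%4]).round(4) for i in range(4)])
    d=p[1]-p[0]+p[2]-p[3]; print("ang",np.degrees(np.arctan2(d[1],d[0])))
E
```

```text
[[0.4867 0.0646 0.124 ]
 [0.5239 0.0586 0.124 ]
 [0.5219 0.0469 0.124 ]
 [0.4844 0.0536 0.124 ]] [0.5042 0.0559 0.124 ] [np.float64(0.0377), np.float64(0.012), np.float64(0.0382), np.float64(0.0113)]
ang -9.616898337833405
[[0.4501 0.0675 0.1   ]
 [0.5583 0.0481 0.1   ]
 [0.5581 0.0441 0.1   ]
 [0.4497 0.0639 0.1   ]] [0.504  0.0559 0.1   ] [np.float64(0.1099), np.float64(0.004), np.float64(0.1102), np.float64(0.0036)]
ang -10.29410017252606
```

```bash
python3 - <<'E'
from h import *
s=plan([.504,.0557,.20],down(-10.3),0.5)
E
```

```text
rows 13 pos [0.5235 0.0788 0.2528]
[-0.0017, -0.0016, 0.0041, -0.0, 0.0, 8.0, 0.5]
[-0.0019, -0.0014, 0.0041, -0.0, 0.0, 8.0, 0.5]
[-0.0021, -0.0011, 0.0041, -0.0, 0.0, 8.0, 0.5]
[-0.0022, -0.0008, 0.0041, -0.0, 0.0, 8.0, 0.5]
[-0.0023, -0.0005, 0.0041, -0.0, 0.0, 8.0, 0.5]
[-0.0023, -0.0002, 0.0041, -0.0, 0.0, 8.0, 0.5]
[-0.0023, 0.0002, 0.0041, -0.0, 0.0, 8.0, 0.5]
[-0.0023, 0.0005, 0.0041, -0.0, 0.0, 8.0, 0.5]
[-0.0022, 0.0008, 0.0041, -0.0, 0.0, 8.0, 0.5]
[-0.002, 0.0011, 0.0041, -0.0, 0.0, 8.0, 0.5]
[-0.0019, 0.0014, 0.0041, -0.0, 0.0, 8.0, 0.5]
[-0.0017, 0.0016, 0.0041, -0.0, 0.0, 8.0, 0.5]
[-0.0014, 0.0018, 0.0041, -0.0, 0.0, 8.0, 0.5]
```

>>> step_arm:
  targets:
    - [-0.002,-0.002,0.004,0,0,8,0.5]
    - [-0.002,-0.001,0.004,0,0,8,0.5]
    - [-0.002,-0.001,0.004,0,0,8,0.5]
    - [-0.002,-0.001,0.004,0,0,8,0.5]
    - [-0.002,0,0.004,0,0,8,0.5]
    - [-0.002,0,0.004,0,0,8,0.5]
    - [-0.002,0,0.004,0,0,8,0.5]
    - [-0.002,0,0.004,0,0,8,0.5]

```text
clock: 12.3
position: [0.5122, 0.0665, 0.2208]
tool_rot: [[0.871, 0.492, -0.0], [0.492, -0.871, 0.0], [-0.0, -0.0, -1.0]]
ft_force: [0.1, -0.6, -0.8]
grip_width: 0.043
```

>>> step_arm:
  targets:
    - [-0.002,0.001,0.004,0,0,8,0.5]
    - [-0.002,0.001,0.004,0,0,8,0.5]
    - [-0.002,0.001,0.004,0,0,8,0.5]
    - [-0.002,0.002,0.004,0,0,8,0.5]
    - [-0.001,0.002,0.004,0,0,8,0.5]
    - [0,0,0,0,0,0,0.5]
    - [0,0,0,0,0,0,0.5]

```text
clock: 13.0
position: [0.505, 0.0569, 0.2011]
tool_rot: [[0.985, -0.175, -0.0], [-0.175, -0.985, 0.0], [-0.0, -0.0, -1.0]]
ft_force: [0.2, 0.7, -0.3]
grip_width: 0.0426
```

```bash
python3 - <<'E'
from h import *
st()
c=cam("wrist","w8");pickle.dump(c,open("w8.pkl","wb"))
a=np.radians(-10.3); e=np.array([np.cos(a),np.sin(a),0]); n=np.array([-e[1],e[0],0]); C=np.array([.504,.0557,.124])
im=c["img"][:,:,::-1].copy()
for q in proj(c,[C+e*.02*i+n*.007*j for i in(-1,1) for j in (-1,1)]): cv2.circle(im,tuple(int(round(v)) for v in q),2,(0,0,255),-1)
cv2.imwrite("pics/w8.png",im)
plan([.504,.0557,.097],down(-10.3),0.5)
E
```

```text
t 13.0 p [0.505  0.0569 0.2011] psi -10.09 tz [-0.  0. -1.] w 0.0426 F [ 0.17  0.67 -0.29] q [ -5.   -3.3 115.2   0.   68.2  95.1]
rows 3 pos [0.5052 0.0567 0.2013]
[-0.0003, 0.0004, 0.0348, -0.0, -0.0, 0.06, 0.5]
[-0.0003, 0.0004, 0.0348, -0.0, -0.0, 0.06, 0.5]
[-0.0003, 0.0004, 0.0348, -0.0, -0.0, 0.06, 0.5]
```

View pics/w8.png

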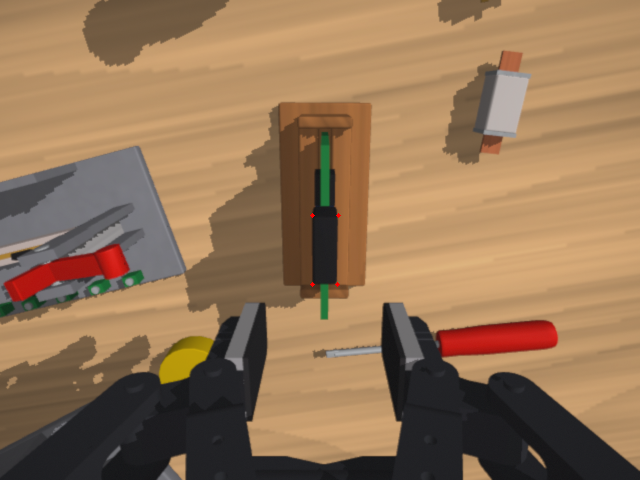

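>>> step_arm:
  targets:
    - [-0.001,0.001,0.035,0,0,0,0.5]
    - [0,0,0.035,0,0,0,0.5]
    - [0,0,0.034,0,0,0,0.5]
    - [0,0,0,0,0,0,0.5]
    - [0,0,0,0,0,0,0.0]
    - [0,0,0,0,0,0,0.0]
    - [0,0,0,0,0,0,0.0]
    - [0,0,0,0,0,0,0.0]
  force: 60

```text
clock: 13.85
position: [0.5059, 0.055, 0.0997]
tool_rot: [[0.984, -0.179, 0.005], [-0.179, -0.984, -0.0], [0.005, -0.001, -1.0]]
ft_force: [-0.0, 0.2, 4.9]
grip_width: 0.0128
```

```bash
python3 - <<'E'
from h import *
st()
E
```

```text
t 13.85 p [0.5059 0.055  0.0997] psi -10.34 tz [ 0.005 -0.    -1.   ] w 0.0128 F [-0.02  0.22  4.89] q [ -5.2   4.1 119.4   0.   56.2  95.1]
```

>>> step_arm:
  targets:
    - [0,0,-0.01,0,0,0,0.0]
    - [0,0,-0.02,0,0,0,0.0]
    - [0,0,-0.03,0,0,0,0.0]
    - [0,0,-0.04,0,0,0,0.0]
    - [0,0,-0.04,0,0,0,0.0]
    - [0,0,-0.03,0,0,0,0.0]
    - [0,0,0,0,0,0,0.0]
    - [0,0,0,0,0,0,0.0]

```text
clock: 14.65
position: [0.5035, 0.055, 0.2673]
tool_rot: [[0.984, -0.18, 0.0], [-0.18, -0.984, -0.0], [0.0, 0.0, -1.0]]
ft_force: [-0.9, -0.4, -3.1]
grip_width: 0.013
```

```bash
python3 - <<'E'
from h import *
o=st()
c=cam("wrist","w9");pickle.dump(c,open("w9.pkl","wb"))
print(CO)
plan([.5094,.2871,.275],down(CY+90),0.0)
E
```

```text
t 14.65 p [0.5035 0.055  0.2673] psi -10.35 tz [ 0. -0. -1.] w 0.013 F [-0.92 -0.43 -3.1 ] q [ -5.2  -6.8 111.4  -0.   75.5  95.1]
[0.5094 0.2871 0.    ]
rows 13 pos [0.5028 0.0551 0.2656]
[-0.0027, -0.0176, -0.0007, -0.01, 0.01, -8.04, 0.0]
[-0.0002, -0.0179, -0.0007, -0.01, 0.01, -8.04, 0.0]
[0.0023, -0.0177, -0.0007, -0.01, 0.01, -8.04, 0.0]
[0.0047, -0.0172, -0.0007, -0.01, 0.01, -8.04, 0.0]
[0.0071, -0.0164, -0.0007, -0.01, 0.01, -8.04, 0.0]
[0.0093, -0.0152, -0.0007, -0.01, 0.01, -8.04, 0.0]
[0.0114, -0.0138, -0.0007, -0.01, 0.01, -8.04, 0.0]
[0.0132, -0.0121, -0.0007, -0.01, 0.01, -8.04, 0.0]
[0.0147, -0.0101, -0.0007, -0.01, 0.01, -8.04, 0.0]
[0.016, -0.0079, -0.0007, -0.01, 0.01, -8.04, 0.0]
[0.0169, -0.0056, -0.0007, -0.01, 0.01, -8.04, 0.0]
[0.0176, -0.0032, -0.0007, -0.01, 0.01, -8.04, 0.0]
[0.0178, -0.0007, -0.0007, -0.01, 0.01, -8.04, 0.0]
```

View pics/w9.png

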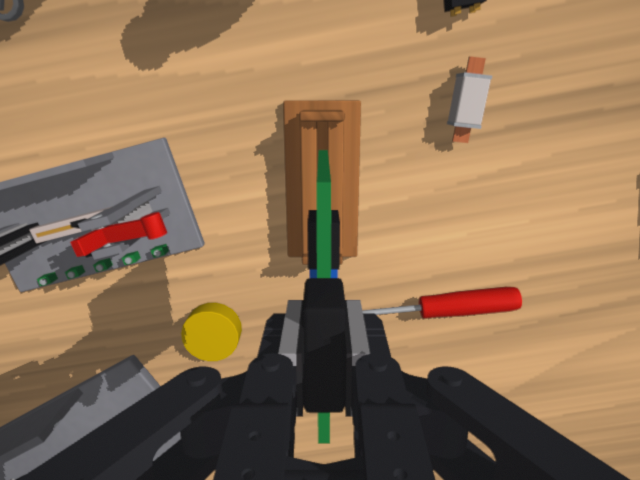

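```bash
python3 - <<'E'
from h import *
o=robot.observe()
c=pickle.load(open("w9.pkl","rb")); z=o["position"][2]+0.0003
crop(c,280,130,370,460,2.4,"w9c")
p=onz(c,[(323.5,181),(324,443)],z);print(p,p.mean(0),np.linalg.norm(p[0]-p[1]))
d=p[0]-p[1];print(np.degrees(np.arctan2(d[1],d[0])))
print(o["tool_rot"].T@(p.mean(0)-o["position"]))
E
```

```text
[[0.55488537 0.04477986 0.26591999]
 [0.44437522 0.0648166  0.26591999]] [0.49963029 0.05479823 0.26591999] 0.11231191203168182
-10.276731119489641
[-0.00306397  0.00085015 -0.00029126]
```

View pics/w9c.png

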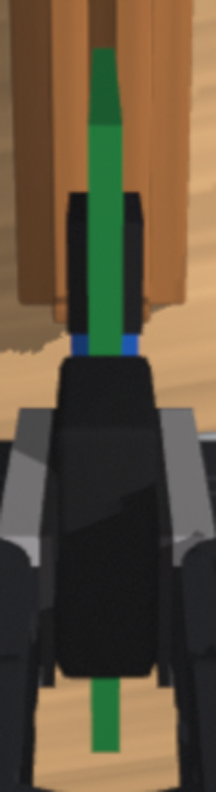

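>>> step_arm:
  targets:
    - [-0.003,-0.018,-0.001,0,0,-8,0]
    - [0,-0.018,-0.001,0,0,-8,0]
    - [0.002,-0.018,-0.001,0,0,-8,0]
    - [0.005,-0.017,-0.001,0,0,-8,0]
    - [0.007,-0.016,-0.001,0,0,-8,0]
    - [0.009,-0.015,-0.001,0,0,-8,0]
    - [0.011,-0.014,-0.001,0,0,-8,0]
    - [0.013,-0.012,-0.001,0,0,-8,0]

```text
clock: 15.5
position: [0.5061, 0.1979, 0.2717]
tool_rot: [[0.588, 0.809, -0.006], [0.809, -0.588, -0.001], [-0.004, -0.004, -1.0]]
ft_force: [0.0, -0.4, -1.4]
grip_width: 0.0128
```

>>> step_arm:
  targets:
    - [0.015,-0.01,0,0,0,-8,0]
    - [0.016,-0.008,0,0,0,-8,0]
    - [0.017,-0.006,0,0,0,-8,0]
    - [0.018,-0.003,0,0,0,-8,0]
    - [0.018,-0.001,0,0,0,-8,0]
    - [0.001,0,0,0,0,-0.5,0]
    - [0,0,0,0,0,0,0]
    - [0,0,0,0,0,0,0]

```text
clock: 16.3
position: [0.51, 0.2879, 0.2737]
tool_rot: [[-0.07, 0.998, -0.002], [0.998, 0.07, -0.001], [-0.001, -0.003, -1.0]]
ft_force: [0.3, 0.1, -1.5]
grip_width: 0.013
```

```bash
python3 - <<'E'
from h import *
o=st()
c=cam("wrist","w10");pickle.dump(c,open("w10.pkl","wb"))
plan(cage([0,.0022,.20])[0],down(CY+90),0.0)
E
```

```text
t 16.3 p [0.51   0.2879 0.2737] psi 94.04 tz [-0.002 -0.001 -1.   ] w 0.013 F [ 0.34  0.08 -1.55] q [ 19.5   3.5 100.6  -0.   76.1  15.5]
rows 2 pos [0.5102 0.2878 0.2741]
[0.0008, -0.0004, 0.0371, -0.05, 0.02, -0.06, 0.0]
[0.0008, -0.0004, 0.0371, -0.05, 0.02, -0.06, 0.0]
```

View pics/w10.png

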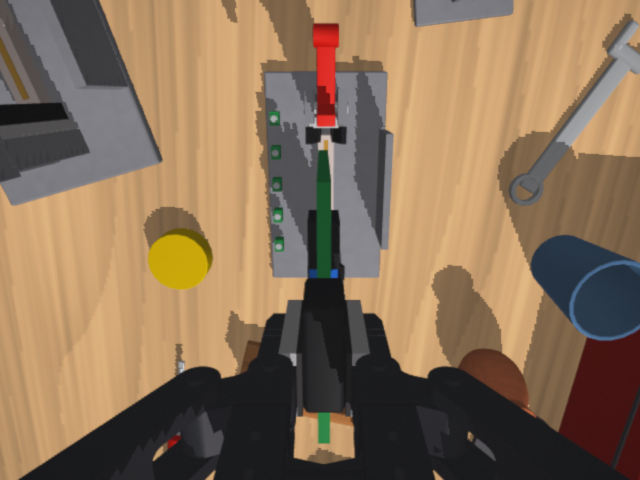

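```bash
python3 - <<'E'
from h import *
c=pickle.load(open("w10.pkl","rb"))
print(proj(c,cage([tip(1,1.3),[0,.055,.105],[0,.05,.026],[0.055,.1,.008],[-.055,.1,.008],[-.055,-.1,.008],[.055,-.1,.008]])))
crop(c,250,0,410,300,2.5,"w10c")
E
```

```text
[[323.53954833  35.52878285]
 [323.79149237 132.12567063]
 [323.87014892 130.25146125]
 [385.42739755  70.87726802]
 [262.10271125  71.19737013]
 [271.31718488 277.0990203 ]
 [377.12990399 276.9006129 ]]
```

View pics/w10c.png

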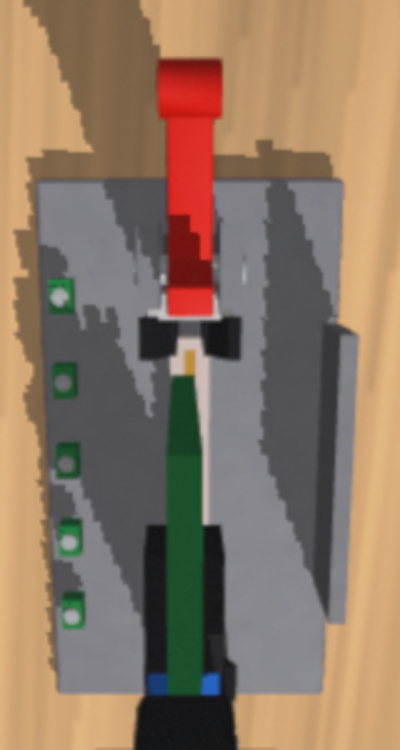

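>>> step_arm:
  targets:
    - [0.001,0.001,0.03,0,0,0,0]
    - [0,0.0005,0.025,0,0,0,0]
    - [0,0,0.005,0,0,0,0]
    - [0,0,0,0,0,0,0]
    - [0,0,0,0,0,0,0]

```text
clock: 16.85
position: [0.5128, 0.2898, 0.2167]
tool_rot: [[-0.072, 0.997, 0.002], [0.997, 0.072, 0.001], [0.001, 0.002, -1.0]]
ft_force: [-0.3, -0.1, -1.8]
grip_width: 0.0126
```

```bash
python3 - <<'E'
from h import *
o=st()
c=cam("wrist","w11");pickle.dump(c,open("w11.pkl","wb"))
crop(c,250,0,410,320,2.5,"w11c")
c=cam("scene","s11");crop(c,330,80,460,280,4,"s11c")
E
```

```text
t 16.85 p [0.5128 0.2898 0.2167] psi 94.11 tz [ 0.002  0.001 -1.   ] w 0.0126 F [-0.28 -0.1  -1.84] q [ 19.6   6.3 103.6  -0.   69.9  15.5]
```

View pics/w11c.png

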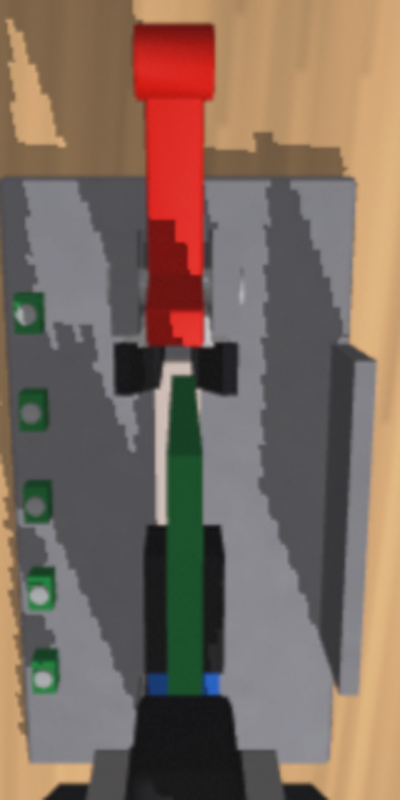

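View pics/s11c.png

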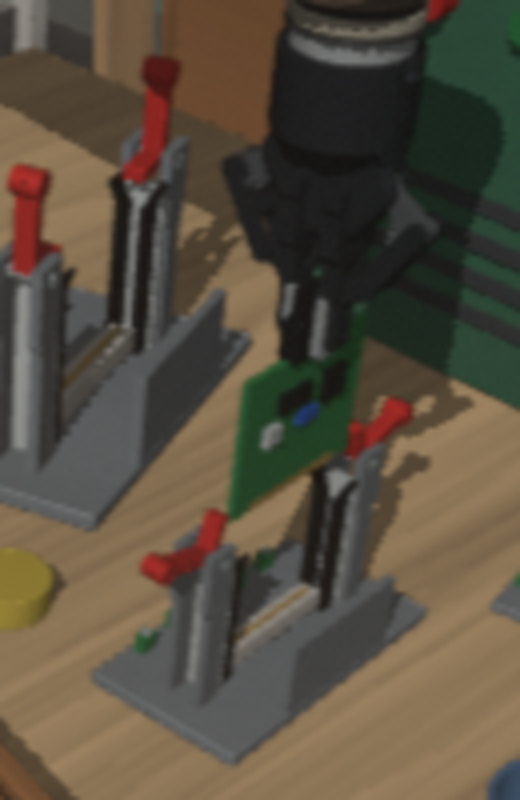

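>>> step_arm:
  targets:
    - [0,-0.0016,0,0,0,0,0]
    - [0,0,0,0,0,0,0]
    - [0,0,0,0,0,0,0]

```text
clock: 17.25
position: [0.5104, 0.2898, 0.2156]
tool_rot: [[-0.072, 0.997, 0.001], [0.997, 0.072, 0.0], [0.0, 0.001, -1.0]]
ft_force: [0.4, 0.1, -2.5]
grip_width: 0.0127
```

```bash
python3 - <<'E'
from h import *
o=st()
c=cam("wrist","w12");pickle.dump(c,open("w12.pkl","wb"))
crop(c,280,80,360,220,5,"w12c")
E
```

```text
t 17.25 p [0.5104 0.2898 0.2156] psi 94.16 tz [ 0.001  0.    -1.   ] w 0.0127 F [ 0.45  0.13 -2.48] q [ 19.7   6.1 103.9  -0.   69.9  15.5]
```

View pics/w12c.png

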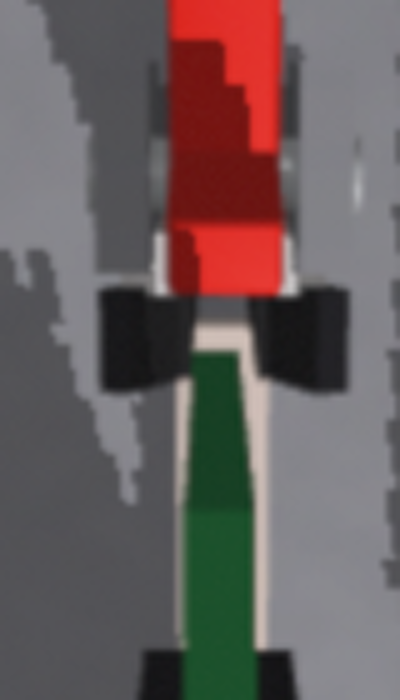

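```bash
python3 - <<'E'
from h import *
c=pickle.load(open("w12.pkl","rb"))
a=np.radians(CY); R=np.array([[np.cos(a),-np.sin(a),0],[np.sin(a),np.cos(a),0],[0,0,1]])
for uv,z in (((323,150.4),.126),((324.5,182),.2159),((324.5,141),.105),((324.5,156),.105)):
    print(uv,((onz(c,[uv],z)-CO)@R).round(4))
E
```

```text
(323, 150.4) [[0.0004 0.054  0.126 ]]
(324.5, 182) [[0.0008 0.0546 0.2159]]
(324.5, 141) [[0.0013 0.0568 0.105 ]]
(324.5, 156) [[0.0013 0.0482 0.105 ]]
```

>>> step_arm:
  targets:
    - [0,0.0008,0.002,0,0,0,0]
    - [0,0,0.005,0,0,0,0]
    - [0,0,0.005,0,0,0,0]
    - [0,0,0.005,0,0,0,0]
    - [0,0,0.005,0,0,0,0]
    - [0,0,0.005,0,0,0,0]
    - [0,0,0,0,0,0,0]

```text
clock: 18.0
position: [0.5105, 0.2895, 0.1869]
tool_rot: [[-0.072, 0.997, -0.002], [0.997, 0.072, -0.001], [-0.001, -0.002, -1.0]]
ft_force: [-0.5, 0.1, -1.8]
grip_width: 0.0127
```

```bash
python3 - <<'E'
from h import *
o=st()
c=cam("wrist","w13")
crop(c,260,60,380,240,4,"w13c")
E
```

```text
t 18.0 p [0.5105 0.2895 0.1869] psi 94.15 tz [-0.002 -0.001 -1.   ] w 0.0127 F [-0.54  0.13 -1.82] q [ 19.7   7.8 105.3   0.   67.1  15.5]
```

View pics/w13c.png

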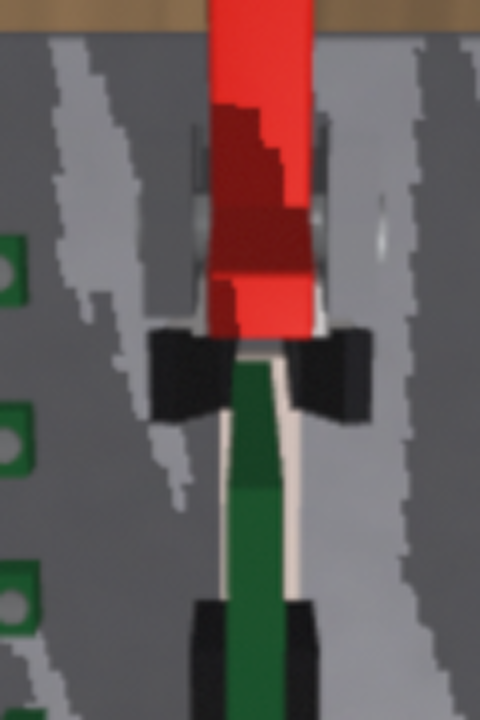

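>>> step_arm:
  targets:
    - [0,0.0012,0,0,0,0,0]
    - [0,0,0,0,0,0,0]
    - [0,0,0.005,0,0,0,0]
    - [0,0,0.005,0,0,0,0]
    - [0,0,0.005,0,0,0,0]
    - [0,0,0.005,0,0,0,0]
    - [0,0,0,0,0,0,0]

```text
clock: 18.75
position: [0.5115, 0.2895, 0.1665]
tool_rot: [[-0.072, 0.997, -0.003], [0.997, 0.072, -0.001], [-0.001, -0.003, -1.0]]
ft_force: [-0.9, -0.8, -2.7]
grip_width: 0.0132
```

```bash
python3 - <<'E'
from h import *
o=st()
c=cam("wrist","w14")
crop(c,260,60,380,240,4,"w14c")
E
```

```text
t 18.75 p [0.5115 0.2895 0.1665] psi 94.15 tz [-0.003 -0.001 -1.   ] w 0.0132 F [-0.9  -0.77 -2.67] q [ 19.6   9.1 106.   -0.   65.   15.5]
```

View pics/w14c.png

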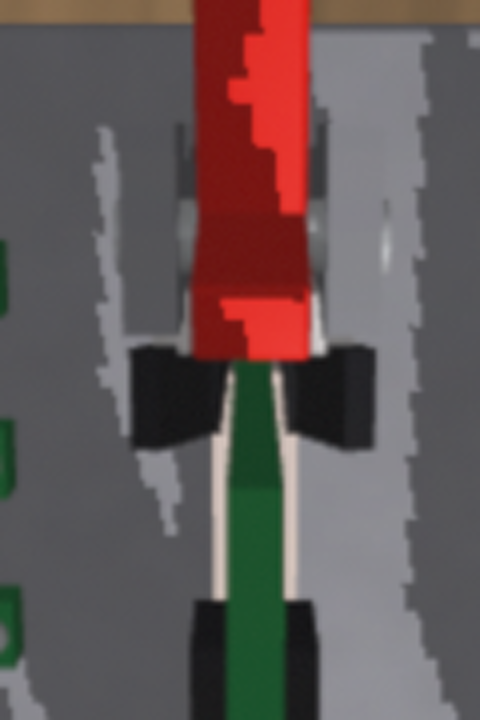

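>>> step_arm:
  targets:
    - [0,0,0.006,0,0,0,0]
    - [0,0,0.006,0,0,0,0]
    - [0,0,0.006,0,0,0,0]
    - [0,0,0.006,0,0,0,0]
    - [0,0,0.006,0,0,0,0]
    - [0,0,0,0,0,0,0]

```text
clock: 19.4
position: [0.5116, 0.2895, 0.1367]
tool_rot: [[-0.072, 0.997, -0.002], [0.997, 0.072, -0.001], [-0.001, -0.002, -1.0]]
ft_force: [-0.1, -0.5, -1.6]
grip_width: 0.0126
```

>>> step_arm:
  targets:
    - [0,0,0.005,0,0,0,0]
    - [0,0,0.005,0,0,0,0]
    - [0,0,0.003,0,0,0,0]
    - [0,0,0,0,0,0,0]
    - [0,0,0,0,0,0,0]

```text
clock: 19.9
position: [0.5124, 0.2898, 0.1252]
tool_rot: [[-0.072, 0.997, 0.0], [0.997, 0.072, 0.0], [0.0, 0.0, -1.0]]
ft_force: [-0.2, 0.4, -1.6]
grip_width: 0.0124
```

>>> step_arm:
  targets:
    - [0,0,0.004,0,0,0,0]
    - [0,0,0.003,0,0,0,0]
    - [0,0,0.002,0,0,0,0]
    - [0,0,0,0,0,0,0]
    - [0,0,0,0,0,0,0]

```text
clock: 20.4
position: [0.5125, 0.2898, 0.1161]
tool_rot: [[-0.072, 0.997, 0.0], [0.997, 0.072, 0.0], [0.0, 0.0, -1.0]]
ft_force: [0.5, -0.1, -1.9]
grip_width: 0.0128
```

>>> step_arm:
  targets:
    - [0,0,0.001,0,0,0,0]
    - [0,0,0,0,0,0,0]

```text
clock: 20.6
position: [0.5126, 0.2898, 0.1158]
tool_rot: [[-0.072, 0.997, 0.0], [0.997, 0.072, 0.0], [0.0, 0.0, -1.0]]
ft_force: [-1.3, -1.0, 0.4]
grip_width: 0.0128
```

>>> step_arm:
  targets:
    - [0,0,0,0,0,0,0.4]
    - [0,0,0,0,0,0,0.4]
    - [0,0,0,0,0,0,0.4]
    - [0,0,0,0,0,0,0.4]
    - [0,0,-0.03,0,0,0,0.5]
    - [0,0,-0.04,0,0,0,0.5]
    - [0,0,-0.04,0,0,0,0.5]
    - [0,0,0,0,0,0,0.5]

```text
clock: 21.4
position: [0.5159, 0.2912, 0.2332]
tool_rot: [[-0.072, 0.997, 0.013], [0.997, 0.072, 0.005], [0.004, 0.013, -1.0]]
ft_force: [0.6, 0.3, 0.4]
grip_width: 0.0429
```

```bash
python3 - <<'E'
from h import *
o=st()
c=cam("wrist","w15");crop(c,200,0,440,400,1.5,"w15c")
c=cam("scene","s15");crop(c,330,120,460,280,4.5,"s15c")
plan([.5195,.1736,.20],down(94.1),.5)
E
```

```text
t 21.4 p [0.5159 0.2912 0.2332] psi 94.16 tz [ 0.013  0.005 -1.   ] w 0.0429 F [0.62 0.25 0.44] q [ 19.6   5.6 102.7   0.   71.   15.5]
rows 3 pos [0.513  0.2901 0.2267]
[-0.0389, -0.0007, 0.0089, 0.06, -0.02, 0.02, 0.5]
[-0.0389, -0.0007, 0.0089, 0.06, -0.02, 0.02, 0.5]
[-0.0389, -0.0006, 0.0089, 0.06, -0.02, 0.02, 0.5]
```

View pics/w15.png

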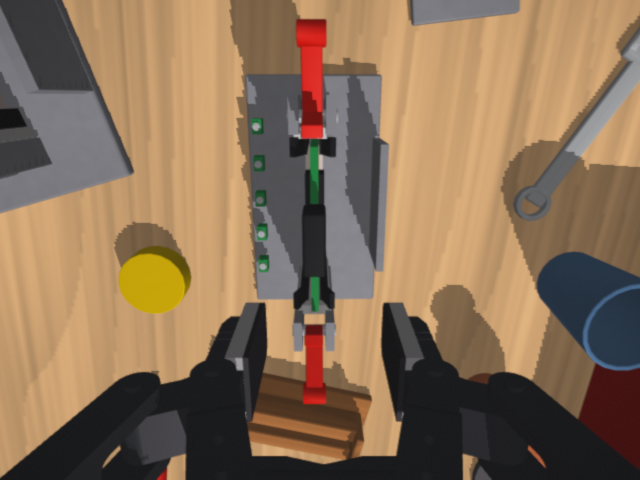

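View pics/s15c.png

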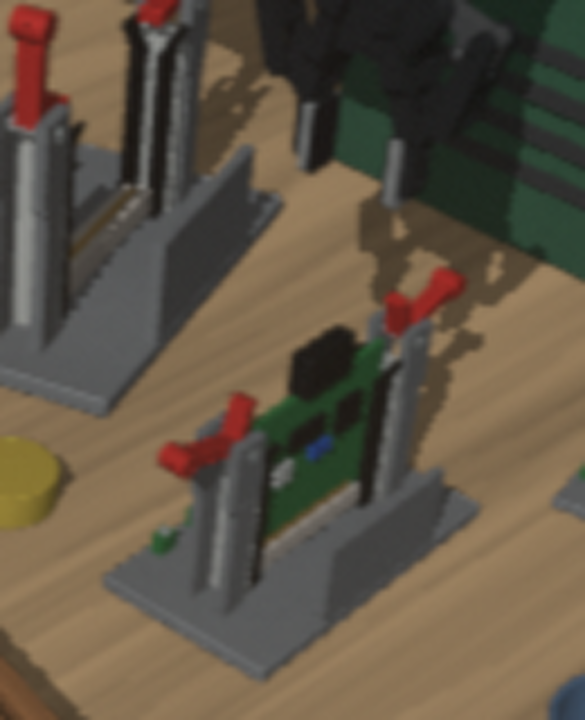

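>>> step_arm:
  targets:
    - [-0.039,0,0.008,0,0,0,0.5]
    - [-0.039,-0.001,0.009,0,0,0,0.5]
    - [-0.039,-0.001,0.009,0,0,0,0.5]
    - [0,0,0,0,0,0,0.5]
    - [0,0,0,0,0,0,0.5]

```text
clock: 22.0
position: [0.5178, 0.1722, 0.197]
tool_rot: [[-0.07, 0.998, -0.004], [0.998, 0.07, -0.0], [0.0, -0.004, -1.0]]
ft_force: [-0.3, 0.4, 0.4]
grip_width: 0.0423
```

```bash
python3 - <<'E'
from h import *
o=st()
c=cam("wrist","w16");crop(c,260,200,400,420,2.5,"w16c")
plan([.5187,.1733,.1055],down(94.1),.5)
E
```

```text
t 22.0 p [0.5178 0.1722 0.197 ] psi 94.03 tz [-0.004 -0.    -1.   ] w 0.0423 F [-0.27  0.41  0.36] q [  7.7   2.  110.3   0.   67.9   3.7]
rows 2 pos [0.5182 0.173  0.1978]
[0.0001, 0.0004, 0.0461, -0.07, -0.01, 0.01, 0.5]
[0.0001, 0.0003, 0.0461, -0.07, -0.01, 0.01, 0.5]
```

View pics/w16.png

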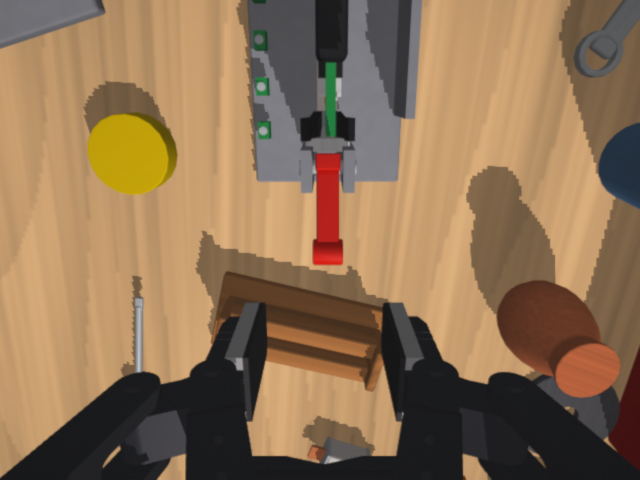

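>>> step_arm:
  targets:
    - [0,0.001,0.04,0,0,0,0.5]
    - [0,0,0.04,0,0,0,0.5]
    - [0,0,0.012,0,0,0,0.5]
    - [0,0,0,0,0,0,0.5]
    - [0,0,0,0,0,0,0.1]
    - [0,0,0,0,0,0,0.1]
    - [0,0,0,0,0,0,0.1]
    - [0,0,0,0,0,0,0.1]
  force: 40

```text
clock: 22.85
position: [0.5196, 0.1734, 0.1095]
tool_rot: [[-0.072, 0.997, -0.001], [0.997, 0.072, 0.0], [0.0, -0.001, -1.0]]
ft_force: [-4.4, 0.2, 5.2]
grip_width: 0.0152
```

```bash
python3 - <<'E'
from h import *
o=st()
E
```

```text
t 22.85 p [0.5196 0.1734 0.1095] psi 94.14 tz [-0.001  0.    -1.   ] w 0.0152 F [-4.44  0.2   5.21] q [  7.8   8.2 113.7   0.   58.2   3.7]
```

>>> step_arm:
  targets:
    - [0.0014,0,-0.0043,0,0,0,0.1]
    - [0.0018,0,-0.0041,0,0,0,0.1]
    - [0.0022,0,-0.0039,0,0,0,0.1]
    - [0.0026,0,-0.0037,0,0,0,0.1]
    - [0.003,0,-0.0034,0,0,0,0.1]
    - [0.0033,0,-0.0031,0,0,0,0.1]
    - [0.0036,0,-0.0027,0,0,0,0.1]
    - [0,0,0,0,0,0,0.1]

```text
clock: 23.65
position: [0.5182, 0.1912, 0.1329]
tool_rot: [[-0.073, 0.997, -0.001], [0.997, 0.073, -0.0], [-0.0, -0.001, -1.0]]
ft_force: [-2.9, -2.8, -2.1]
grip_width: 0.0149
```

```bash
python3 - <<'E'
from h import *
o=st()
for th in(.7,.6,.5):print(cage(tip(-1,th)))
E
```

```text
t 23.65 p [0.5182 0.1912 0.1329] psi 94.17 tz [-0.001 -0.    -1.   ] w 0.0149 F [-2.89 -2.82 -2.12] q [  9.7   7.  112.3  -0.   60.8   5.6]
[[0.51670841 0.186375   0.1464179 ]]
[[0.51644927 0.18994649 0.1491401 ]]
[[0.51617176 0.1937712  0.15149122]]
```

>>> step_arm:
  targets:
    - [0.0038,0,-0.0022,0,0,0,0.1]
    - [0.004,0,-0.002,0,0,0,0.1]
    - [0.0042,0,-0.0012,0,0,0,0.1]
    - [0,0,0,0,0,0,0.1]
    - [0,0,0,0,0,0,0.1]

```text
clock: 24.15
position: [0.5174, 0.2026, 0.1387]
tool_rot: [[-0.073, 0.997, -0.001], [0.997, 0.073, -0.001], [-0.001, -0.001, -1.0]]
ft_force: [-3.8, -6.1, 0.1]
grip_width: 0.0148
```

>>> step_arm:
  targets:
    - [0,0,0,0,0,0,0.4]
    - [0,0,0,0,0,0,0.4]
    - [0,0,0,0,0,0,0.4]
    - [0,0,0,0,0,0,0.4]
    - [0,0,-0.03,0,0,0,0.5]
    - [0,0,-0.04,0,0,0,0.5]
    - [0.02,0,-0.01,0,0,0,0.5]
    - [0.04,0,0,0,0,0,0.5]

```text
clock: 24.95
position: [0.5159, 0.2626, 0.222]
tool_rot: [[-0.069, 0.998, 0.008], [0.998, 0.069, 0.002], [0.002, 0.008, -1.0]]
ft_force: [-0.1, -0.5, -0.8]
grip_width: 0.0428
```

```bash
python3 - <<'E'
from h import *
o=st()
plan([.5025,.4045,.20],down(94.1),.5)
E
```

```text
t 24.95 p [0.5159 0.2626 0.222 ] psi 93.94 tz [ 0.008  0.002 -1.   ] w 0.0428 F [-0.09 -0.46 -0.84] q [ 16.9   4.6 104.9  -0.   70.   13. ]
rows 3 pos [0.5159 0.2626 0.222 ]
[0.0475, -0.0013, 0.0074, 0.15, -0.03, -0.06, 0.5]
[0.0475, -0.0012, 0.0074, 0.15, -0.03, -0.06, 0.5]
[0.0475, -0.0011, 0.0074, 0.15, -0.03, -0.06, 0.5]
```

>>> step_arm:
  targets:
    - [0.047,-0.001,0.006,0,0,0,0.5]
    - [0.047,-0.001,0.007,0,0,0,0.5]
    - [0.047,-0.001,0.007,0,0,0,0.5]
    - [0,0,0,0,0,0,0.5]
    - [0,0,0,0,0,0,0.5]

```text
clock: 25.45
position: [0.4996, 0.4043, 0.1973]
tool_rot: [[-0.075, 0.997, -0.0], [0.997, 0.075, -0.0], [-0.0, -0.0, -1.0]]
ft_force: [0.3, -0.6, -0.2]
grip_width: 0.0425
```

```bash
python3 - <<'E'
from h import *
o=st()
cam("wrist","w17")
plan([.5025,.4045,.1055],down(94.1),.5)
E
```

```text
t 25.45 p [0.4996 0.4043 0.1973] psi 94.28 tz [-0. -0. -1.] w 0.0425 F [ 0.34 -0.59 -0.2 ] q [29.9 14.  96.9 -0.  69.1 25.7]
rows 2 pos [0.5001 0.4033 0.1977]
[0.0005, 0.0012, 0.0461, 0.0, 0.0, 0.04, 0.5]
[0.0005, 0.0012, 0.0461, 0.0, 0.0, 0.04, 0.5]
```

View pics/w17.png

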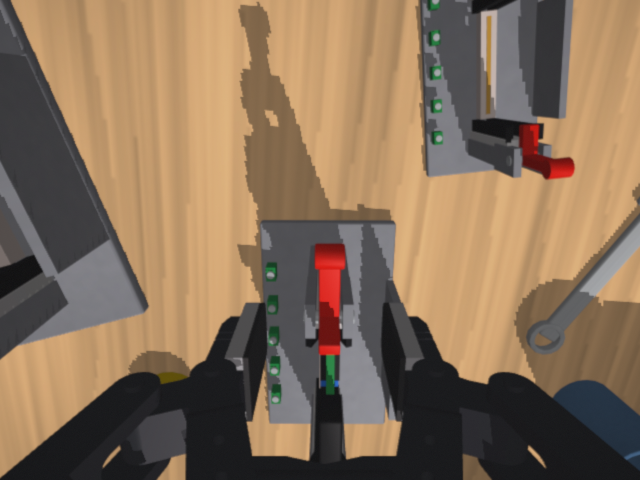

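>>> step_arm:
  targets:
    - [0,0.002,0.04,0,0,0,0.5]
    - [0,0,0.04,0,0,0,0.5]
    - [0,0,0.012,0,0,0,0.5]
    - [0,0,0,0,0,0,0.5]
    - [0,0,0,0,0,0,0.1]
    - [0,0,0,0,0,0,0.1]
    - [0,0,0,0,0,0,0.1]
    - [0,0,0,0,0,0,0.1]

```text
clock: 26.3
position: [0.5028, 0.4039, 0.1084]
tool_rot: [[-0.073, 0.997, 0.002], [0.997, 0.073, 0.001], [0.001, 0.002, -1.0]]
ft_force: [-3.8, -1.2, 7.0]
grip_width: 0.0147
```

>>> step_arm:
  targets:
    - [-0.0014,0,-0.0043,0,0,0,0.1]
    - [-0.0018,0,-0.0041,0,0,0,0.1]
    - [-0.0022,0,-0.0039,0,0,0,0.1]
    - [-0.0026,0,-0.0037,0,0,0,0.1]
    - [-0.003,0,-0.0034,0,0,0,0.1]
    - [-0.0033,0,-0.0031,0,0,0,0.1]
    - [-0.0036,0,-0.0027,0,0,0,0.1]
    - [0,0,0,0,0,0,0.1]

```text
clock: 27.1
position: [0.5038, 0.3864, 0.131]
tool_rot: [[-0.071, 0.997, 0.002], [0.997, 0.071, 0.003], [0.003, 0.002, -1.0]]
ft_force: [0.2, 5.2, -2.9]
grip_width: 0.015
```

```bash
python3 - <<'E'
from h import *
o=st()
for th in(.7,.6,.5,.3,0):print(th,cage(tip(1,th)))
E
```

```text
t 27.1 p [0.5038 0.3864 0.131 ] psi 94.09 tz [ 0.002  0.003 -1.   ] w 0.015 F [ 0.18  5.21 -2.93] q [2.830e+01 1.690e+01 1.008e+02 1.000e-01 6.220e+01 2.410e+01]
0.7 [[0.50209159 0.387825   0.1464179 ]]
0.6 [[0.50235073 0.38425351 0.1491401 ]]
0.5 [[0.50262824 0.3804288  0.15149122]]
0.3 [[0.50322714 0.37217476 0.15499014]]
0 [[0.50418951 0.35891122 0.157     ]]
```

>>> step_arm:
  targets:
    - [-0.0037,0,-0.0025,0,0,0,0.1]
    - [-0.0039,0,-0.002,0,0,0,0.1]
    - [-0.0041,0,-0.0016,0,0,0,0.1]
    - [-0.0043,0,-0.0012,0,0,0,0.1]
    - [-0.0044,0,-0.0006,0,0,0,0.1]
    - [0,0,0,0,0,0,0.1]

```text
clock: 27.7
position: [0.5052, 0.3672, 0.1397]
tool_rot: [[-0.072, 0.997, 0.002], [0.997, 0.072, 0.006], [0.006, 0.003, -1.0]]
ft_force: [-0.1, 7.5, -1.5]
grip_width: 0.0145
```

>>> step_arm:
  targets:
    - [-0.004,0,0,0,0,0,0.1]
    - [-0.003,0,0,0,0,0,0.1]
    - [0,0,0,0,0,0,0.1]

```text
clock: 28.0
position: [0.5057, 0.361, 0.1406]
tool_rot: [[-0.071, 0.997, 0.002], [0.997, 0.071, 0.007], [0.007, 0.003, -1.0]]
ft_force: [-2.2, 9.3, 0.9]
grip_width: 0.0148
```

>>> step_arm:
  targets:
    - [-0.002,0,0.0005,0,0,0,0.1]
    - [-0.002,0,0.0005,0,0,0,0.1]
    - [0,0,0,0,0,0,0.1]

```text
clock: 28.3
position: [0.5061, 0.3578, 0.1409]
tool_rot: [[-0.071, 0.997, 0.003], [0.997, 0.071, 0.009], [0.009, 0.003, -1.0]]
ft_force: [-3.2, 9.1, 4.4]
grip_width: 0.0145
```

>>> step_arm:
  targets:
    - [-0.002,0,0,0,0,0,0.1]
    - [-0.001,0,0,0,0,0,0.1]
    - [0,0,0,0,0,0,0.1]

```text
clock: 28.6
position: [0.5063, 0.3545, 0.1408]
tool_rot: [[-0.072, 0.997, 0.003], [0.997, 0.072, 0.008], [0.007, 0.003, -1.0]]
ft_force: [-2.7, 9.3, 4.8]
grip_width: 0.0143
```

```bash
python3 - <<'E'
from h import *
o=st()
c=cam("wrist","w18")
c=cam("scene","s18");pickle.dump(c,open("s18.pkl","wb"));crop(c,330,120,460,280,4.5,"s18c")
for s in (1,-1):
  for th in(.4,.3,.2,.1,0):print(s,th,proj(c,cage(tip(s,th))))
E
```

```text
t 28.6 p [0.5063 0.3545 0.1408] psi 94.13 tz [ 0.003  0.008 -1.   ] w 0.0143 F [-2.72  9.26  4.8 ] q [ 25.5  14.1 103.    0.4  62.5  21.2]
1 0.4 [[423.86157726 176.5665401 ]]
1 0.3 [[422.93488115 176.66173215]]
1 0.2 [[421.94446196 176.93280388]]
1 0.1 [[420.90027935 177.37831357]]
1 0 [[419.81305295 177.99482938]]
-1 0.4 [[376.64193717 206.60206735]]
-1 0.3 [[377.91991803 205.25073088]]
-1 0.2 [[379.21512756 204.03989266]]
-1 0.1 [[380.51336031 202.98207272]]
-1 0 [[381.80052135 202.08786153]]
```

View pics/s18c.png

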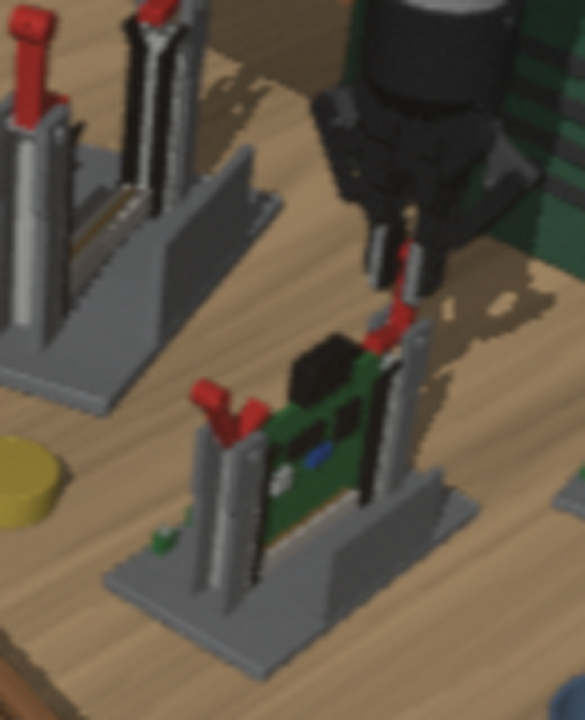

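View pics/w18.png

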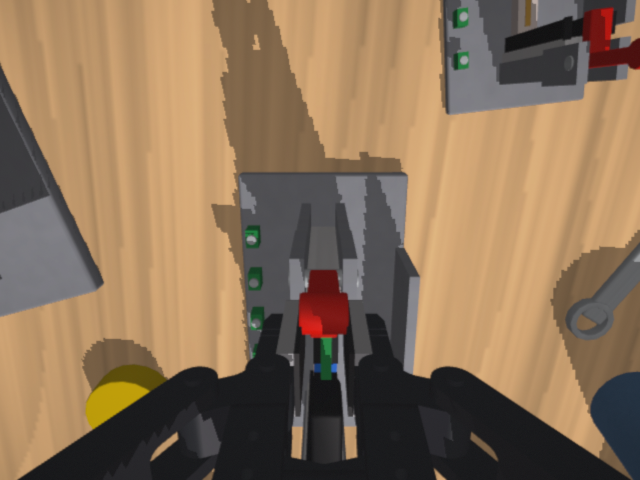

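```bash
python3 - <<'E'
from h import *
c=cam("wrist");crop(c,260,220,400,400,4,"w18c")
o=CO+np.array([.0012,0,0])
for th in(.4,.3,.2,.1,0):
    t=tip(1,th); print(th,proj(c,cage(t,o=o)),'arm mid',proj(c,cage(t*.5+np.array([0,.072,.112])*.5,o=o)))
print(proj(c,cage([[0,.072,.112],[0.0,.08,.112]],o=o)))
E
```

```text
0.4 [[324.05804766 277.83232767]] arm mid [[323.75467427 277.24046191]]
0.3 [[324.09186175 291.37569358]] arm mid [[323.76912899 283.09011643]]
0.2 [[324.11819679 304.71637237]] arm mid [[323.78079514 288.86618381]]
0.1 [[324.13658935 317.59835291]] arm mid [[323.78951632 294.4878727 ]]
0 [[324.14680886 329.78309873]] arm mid [[323.79519031 299.87783115]]
[[323.52372825 276.78989821]
 [323.50693059 259.72492411]]
```

View pics/w18c.png

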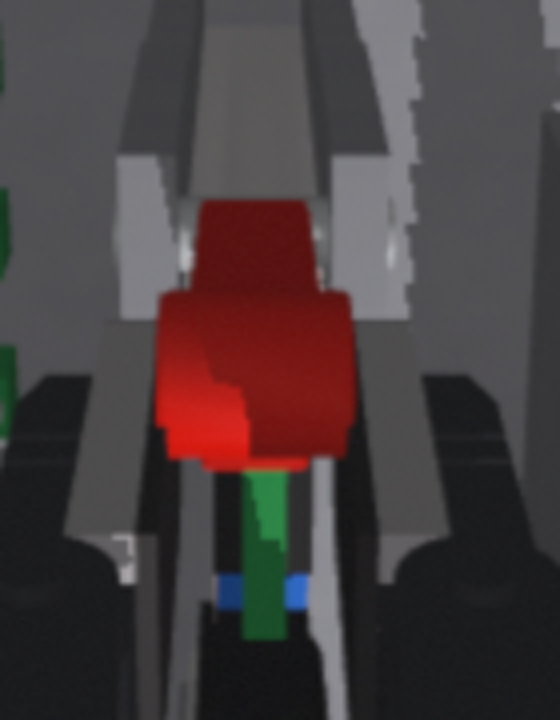

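>>> step_arm:
  targets:
    - [0,0,0,0,0,0,0.35]
    - [0,0,0,0,0,0,0.35]
    - [0,0,0,0,0,0,0.35]
    - [0.006,0,0,0,0,0,0.35]
    - [0.003,0,0,0,0,0,0.35]
    - [0,0,0,0,0,0,0.35]
    - [0,0,0,0,0,0,0.35]

```text
clock: 29.45
position: [0.5052, 0.3602, 0.1377]
tool_rot: [[-0.073, 0.997, -0.0], [0.997, 0.073, -0.0], [-0.0, -0.0, -1.0]]
ft_force: [0.5, 0.2, 0.1]
grip_width: 0.03
```

```bash
python3 - <<'E'
from h import *
st()
c=cam("wrist","w19");crop(c,260,220,400,400,4,"w19c")
o=CO+np.array([.0012,0,0])
for th in(.3,.2,.1,0):
    t=tip(1,th); print(th,proj(c,cage(t,o=o)))
print(proj(c,cage([[0,.072,.112],[0.0,.08,.112]],o=o)))
E
```

```text
t 29.45 p [0.5052 0.3602 0.1377] psi 94.16 tz [-0. -0. -1.] w 0.03 F [0.47 0.19 0.15] q [ 26.1  14.8 102.6  -0.   62.6  22. ]
0.3 [[326.18585305 311.55689096]]
0.2 [[326.18803578 324.94253099]]
0.1 [[326.18057498 337.78570721]]
0 [[326.16376668 349.84963096]]
[[325.45128345 291.21922129]
 [325.47113672 274.29122376]]
```

View pics/w19c.png

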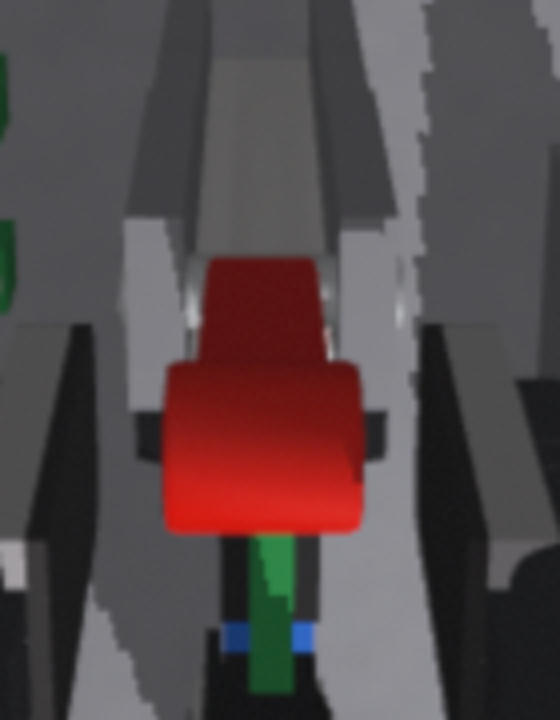

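>>> step_arm:
  targets:
    - [0.004,0.001,0,0,0,0,0.35]
    - [0,0,0,0,0,0,0.35]
    - [0,0,0,0,0,0,0.1]
    - [0,0,0,0,0,0,0.1]
    - [0,0,0,0,0,0,0.1]
    - [0,0,0,0,0,0,0.1]
  force: 110

```text
clock: 30.1
position: [0.5056, 0.3644, 0.1382]
tool_rot: [[-0.072, 0.997, -0.001], [0.997, 0.072, 0.0], [0.0, -0.001, -1.0]]
ft_force: [-3.3, 0.4, 2.9]
grip_width: 0.0132
```

>>> step_arm:
  targets:
    - [-0.003,0,-0.0003,0,0,0,0.1]
    - [-0.003,0,0,0,0,0,0.1]
    - [-0.002,0,0,0,0,0,0.1]
    - [0,0,0,0,0,0,0.1]

```text
clock: 30.5
position: [0.5059, 0.3605, 0.1387]
tool_rot: [[-0.07, 0.998, 0.001], [0.997, 0.07, 0.011], [0.011, 0.001, -1.0]]
ft_force: [-3.9, 13.1, 0.3]
grip_width: 0.0137
```

```bash
python3 - <<'E'
from h import *
st()
c=cam("wrist","w20");crop(c,260,220,400,400,4,"w20c")
o=CO+np.array([.0012,0,0])
for th in(.3,.2,.1,0):
    t=tip(1,th); print(th,proj(c,cage(t,o=o)))
c=cam("scene","s20");crop(c,340,150,440,270,6,"s20c")
E
```

```text
t 30.5 p [0.5059 0.3605 0.1387] psi 94.04 tz [ 0.001  0.011 -1.   ] w 0.0137 F [-3.87 13.07  0.35] q [ 25.9  14.6 102.7   0.6  62.4  21.6]
0.3 [[324.13610536 310.22881332]]
0.2 [[324.17613196 323.5523061 ]]
0.1 [[324.21125206 336.36590605]]
0 [[324.24086843 348.43279797]]
```

View pics/w20c.png

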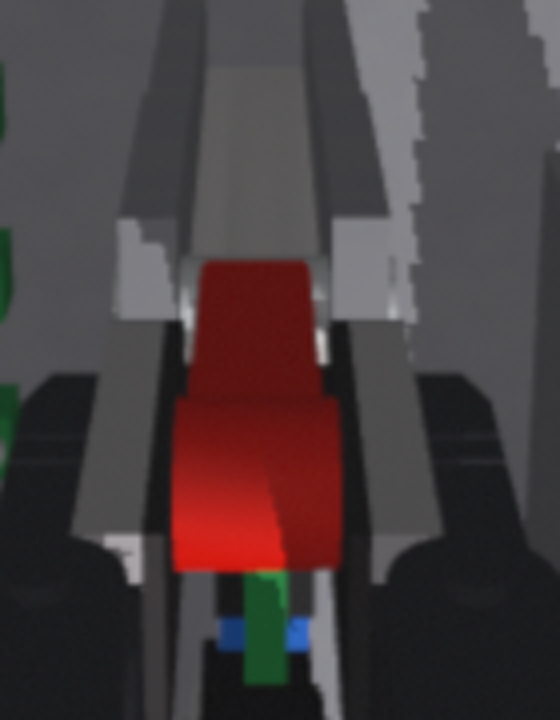

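View pics/s20c.png

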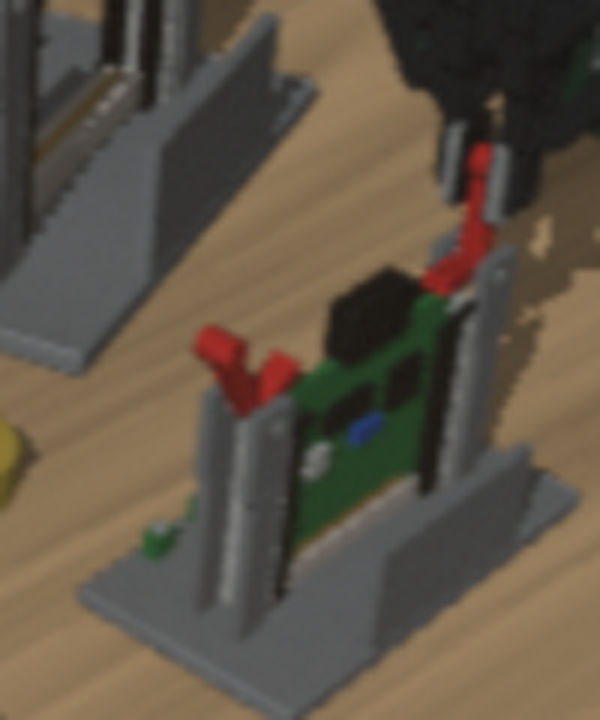

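>>> step_arm:
  targets:
    - [-0.002,0,0,0,0,0,0.1]
    - [-0.002,0,0,0,0,0,0.1]
    - [0,0,0,0,0,0,0.1]

```text
clock: 30.9
position: [0.506, 0.3585, 0.1388]
tool_rot: [[-0.07, 0.998, 0.001], [0.997, 0.07, 0.016], [0.016, 0.002, -1.0]]
ft_force: [-4.4, 17.1, -0.7]
grip_width: 0.0136
```

```bash
python3 - <<'E'
from h import *
st()
c=cam("wrist","w21");crop(c,260,220,400,400,4,"w21c")
o=CO+np.array([.0012,0,0])
for th in(.2,.1,0):
    t=tip(1,th); print(th,proj(c,cage(t,o=o)))
E
```

```text
t 30.9 p [0.506  0.3585 0.1388] psi 94.01 tz [ 0.001  0.016 -1.   ] w 0.0136 F [-4.44 17.14 -0.73] q [ 25.6  14.4 102.9   0.9  62.2  21.2]
0.2 [[324.19229121 317.82370522]]
0.1 [[324.23860841 330.73110452]]
0 [[324.27801841 342.9148073 ]]
```

View pics/w21c.png

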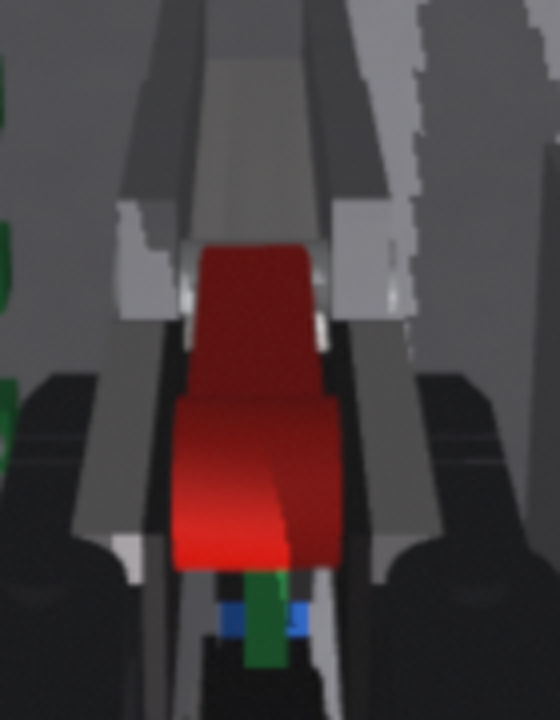

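>>> step_arm:
  targets:
    - [-0.002,0,0,0,0,0,0.1]
    - [-0.001,0,0,0,0,0,0.1]
    - [0,0,0,0,0,0,0.1]

```text
clock: 31.25
position: [0.5062, 0.3558, 0.1389]
tool_rot: [[-0.072, 0.997, 0.002], [0.997, 0.072, 0.015], [0.015, 0.003, -1.0]]
ft_force: [-4.1, 17.3, -0.3]
grip_width: 0.0133
```

```bash
python3 - <<'E'
from h import *
st()
E
```

```text
t 31.25 p [0.5062 0.3558 0.1389] psi 94.12 tz [ 0.002  0.015 -1.   ] w 0.0133 F [-4.07 17.28 -0.35] q [ 25.4  14.2 103.1   0.9  62.2  20.9]
```

```bash
python3 - <<'E'
from h import *
st()
c=cam("wrist","w22");crop(c,260,220,400,400,4,"w22c")
o=CO+np.array([.0012,0,0])
for th in(.2,.1,0):
    t=tip(1,th); print(th,proj(c,cage(t,o=o)))
c=cam("scene","s22");crop(c,340,150,440,270,6,"s22c")
E
```

```text
t 31.25 p [0.5062 0.3558 0.1389] psi 94.12 tz [ 0.002  0.015 -1.   ] w 0.0133 F [-4.07 17.28 -0.35] q [ 25.4  14.2 103.1   0.9  62.2  20.9]
0.2 [[324.22781482 310.34254169]]
0.1 [[324.24688935 323.35453056]]
0 [[324.25844002 335.65934897]]
```

View pics/w22c.png

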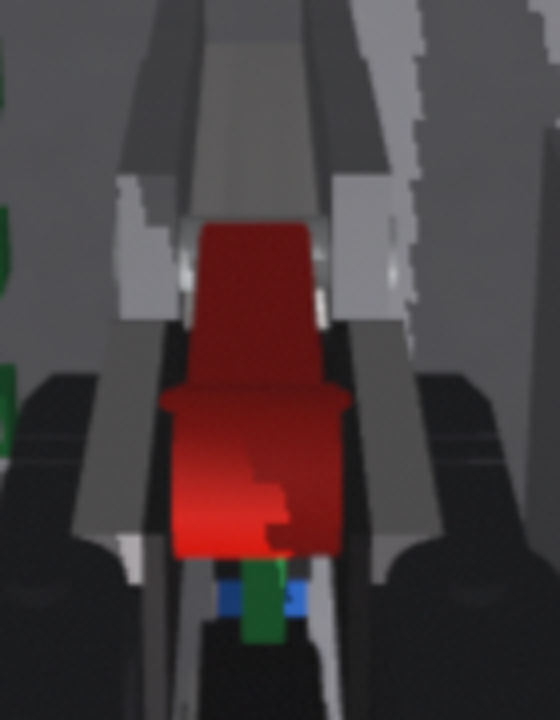

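View pics/s22c.png

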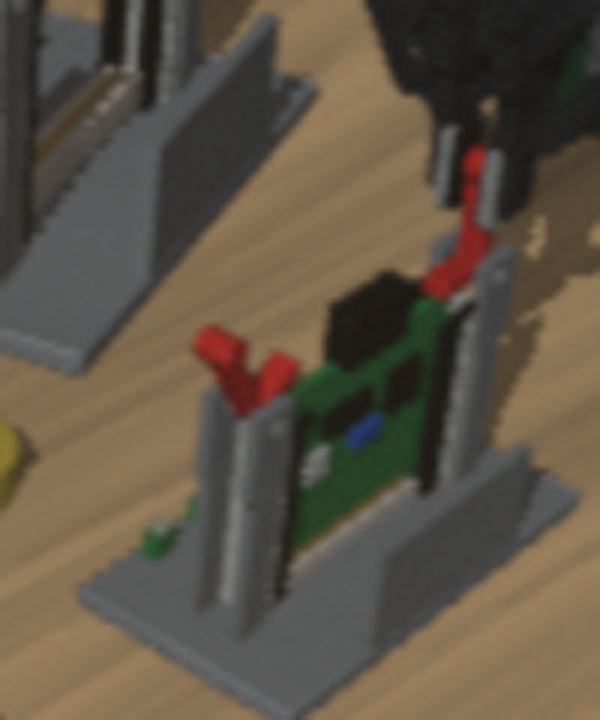

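>>> step_arm:
  targets:
    - [0,0,0,0,0,0,0.35]
    - [0,0,0,0,0,0,0.35]
    - [0,0,0,0,0,0,0.35]
    - [0.003,0,0,0,0,0,0.5]
    - [0,0,-0.03,0,0,0,0.5]
    - [0,0,-0.03,0,0,0,0.5]
    - [-0.04,0,0,0,0,0,0.5]
    - [-0.04,0,0,0,0,0,0.5]

```text
clock: 32.15
position: [0.5136, 0.2721, 0.2]
tool_rot: [[-0.074, 0.997, 0.004], [0.997, 0.074, 0.001], [0.0, 0.004, -1.0]]
ft_force: [0.2, -0.0, 1.3]
grip_width: 0.0426
```

```bash
python3 - <<'E'
from h import *
st()
t=cage(tip(-1,.27))[0]+[.0012,0,0];print(t)
plan([t[0],t[1]+0.0,.20],down(94.1),.5)
E
```

```text
t 32.15 p [0.5136 0.2721 0.2   ] psi 94.26 tz [ 0.004  0.001 -1.   ] w 0.0426 F [ 0.24 -0.01  1.32] q [ 17.9   6.1 105.6  -0.   68.   13.7]
[0.51667911 0.20331734 0.15536969]
rows 2 pos [0.5136 0.2721 0.2   ]
[-0.0344, -0.001, -0.0, 0.11, -0.01, 0.08, 0.5]
[-0.0344, -0.001, -0.0, 0.11, -0.01, 0.08, 0.5]
```

>>> step_arm:
  targets:
    - [-0.034,-0.001,0,0,0,0,0.5]
    - [-0.034,-0.001,0,0,0,0,0.5]
    - [0,0,0,0,0,0,0.5]
    - [0,0,0,0,0,0,0.5]

```text
clock: 32.55
position: [0.5159, 0.2037, 0.1983]
tool_rot: [[-0.07, 0.998, 0.0], [0.998, 0.07, 0.0], [0.0, 0.0, -1.0]]
ft_force: [0.3, 0.1, -0.8]
grip_width: 0.0429
```

```bash
python3 - <<'E'
from h import *
st()
c=cam("wrist","w23")
o=CO+np.array([.0012,0,0])
for th in(.4,.3,.2,.1): print(th,proj(c,cage(tip(-1,th),o=o)))
print("a",proj(c,cage(tip(1,0),o=o)))
E
```

```text
t 32.55 p [0.5159 0.2037 0.1983] psi 94.02 tz [ 0.  0. -1.] w 0.0429 F [ 0.31  0.06 -0.77] q [ 11.1   3.  109.2   0.   67.8   7. ]
0.4 [[326.64191129 282.85205148]]
0.3 [[326.66447115 276.06559704]]
0.2 [[326.67954081 268.47279692]]
0.1 [[326.68660793 260.16459164]]
a [[ 326.45440733 -129.76443689]]
```

View pics/w23.png

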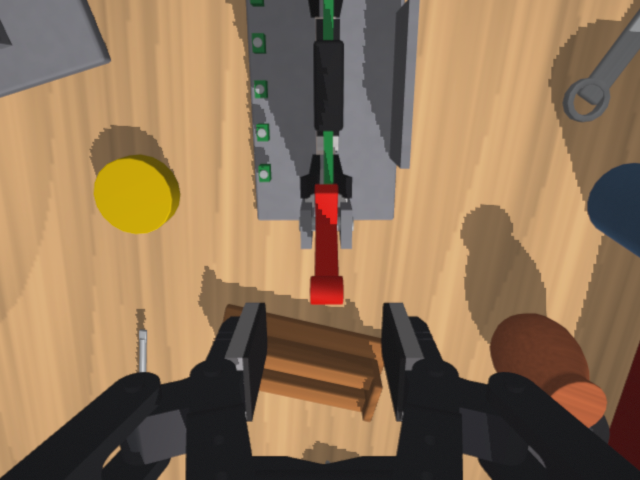

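>>> step_arm:
  targets:
    - [-0.01,0.001,0.02,0,0,0,0.5]
    - [0,0,0.026,0,0,0,0.5]
    - [0,0,0.02,0,0,0,0.5]
    - [0,0,0,0,0,0,0.5]
    - [0,0,0,0,0,0,0.1]
    - [0,0,0,0,0,0,0.1]
    - [0,0,0,0,0,0,0.1]
    - [0,0,0,0,0,0,0.1]

```text
clock: 33.4
position: [0.5179, 0.195, 0.1338]
tool_rot: [[-0.073, 0.997, 0.002], [0.997, 0.073, 0.001], [0.001, 0.002, -1.0]]
ft_force: [-2.7, 0.5, 3.3]
grip_width: 0.0131
```

```bash
python3 - <<'E'
from h import *
st()
c=cam("wrist","w24")
o=CO+np.array([.0012,0,0])
for th in(.6,.5,.4,.3,.2,.1): print(th,proj(c,cage(tip(-1,th),o=o)))
E
```

```text
t 33.4 p [0.5179 0.195  0.1338] psi 94.16 tz [ 0.002  0.001 -1.   ] w 0.0131 F [-2.67  0.48  3.33] q [ 10.1   7.  112.2   0.   60.7   5.9]
0.6 [[324.19624902 352.84312908]]
0.5 [[324.22910895 347.04801214]]
0.4 [[324.25786149 339.75532327]]
0.3 [[324.2817351  330.99021783]]
0.2 [[324.30000316 320.82049909]]
0.1 [[324.31202375 309.36013975]]
```

View pics/w24.png

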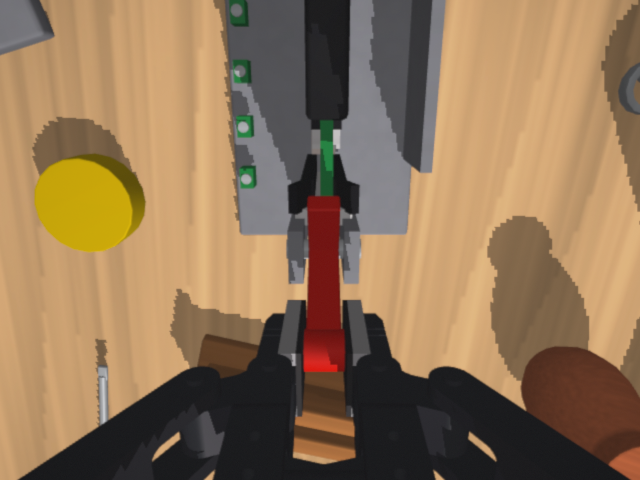

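>>> step_arm:
  targets:
    - [0.0038,0,-0.0022,0,0,0,0.1]
    - [0.0039,0,-0.0019,0,0,0,0.1]
    - [0.0041,0,-0.0014,0,0,0,0.1]
    - [0.0043,0,-0.001,0,0,0,0.1]
    - [0.0044,0,-0.0006,0,0,0,0.1]
    - [0.004,0,0,0,0,0,0.1]
    - [0,0,0,0,0,0,0.1]

```text
clock: 34.15
position: [0.516, 0.2167, 0.1392]
tool_rot: [[-0.079, 0.997, 0.001], [0.997, 0.079, -0.007], [-0.007, 0.001, -1.0]]
ft_force: [-0.2, -6.5, 1.4]
grip_width: 0.0124
```

```bash
python3 - <<'E'
from h import *
st()
c=cam("wrist","w25");crop(c,200,100,440,420,1.8,"w25c")
o=CO+np.array([.0012,0,0])
for th in(.4,.3,.2,.1,0): print(th,proj(c,cage(tip(-1,th),o=o)))
E
```

```text
t 34.15 p [0.516  0.2167 0.1392] psi 94.51 tz [ 0.001 -0.007 -1.   ] w 0.0124 F [-0.23 -6.48  1.39] q [ 12.6   7.5 111.   -0.5  61.5   8.3]
0.4 [[324.66928203 384.41871418]]
0.3 [[324.76607254 377.26553563]]
0.2 [[324.86317871 368.75506742]]
0.1 [[324.95887883 358.97173468]]
0 [[325.05135136 348.04144716]]
```

View pics/w25.png

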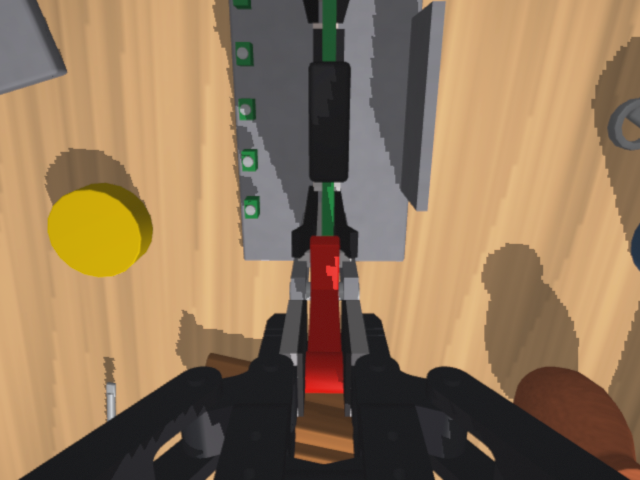

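>>> step_arm:
  targets:
    - [0,0,0,0,0,0,0.35]
    - [0,0,0,0,0,0,0.35]
    - [0,0,0,0,0,0,0.35]
    - [-0.02,0,0,0,0,0,0.35]
    - [-0.025,0,0,0,0,0,0.35]
    - [0,0,0,0,0,0,0]
    - [0,0,0,0,0,0,0]
    - [0,0,0,0,0,0,0]
  force: 40

```text
clock: 35.0
position: [0.5187, 0.1748, 0.1393]
tool_rot: [[-0.073, 0.997, 0.0], [0.997, 0.073, 0.001], [0.001, 0.0, -1.0]]
ft_force: [0.2, 0.7, -0.5]
grip_width: -0.0002
```

>>> step_arm:
  targets:
    - [0,0,0,0,0,0,0]
    - [0,0,0,0,0,0,0]

```text
clock: 35.2
position: [0.5187, 0.1747, 0.1393]
tool_rot: [[-0.073, 0.997, 0.0], [0.997, 0.073, 0.0], [0.0, 0.0, -1.0]]
ft_force: [0.1, 0.9, 0.7]
grip_width: 0.0001
```

```bash
python3 - <<'E'
from h import *
st()
c=cam("wrist","w26")
o=CO+np.array([.0012,0,0])
for th in(.4,.3,.2,.1,0): print(th,proj(c,cage(tip(-1,th),o=o)))
E
```

```text
t 35.2 p [0.5187 0.1747 0.1393] psi 94.2 tz [ 0.  0. -1.] w 0.0001 F [0.07 0.9  0.74] q [  8.    5.9 112.8   0.   61.4   3.8]
0.4 [[326.28268624 276.88516116]]
0.3 [[326.34708508 266.77562543]]
0.2 [[326.40474306 255.36918244]]
0.1 [[326.45421505 242.80882756]]
0 [[326.49416921 229.28347694]]
```

View pics/w26.png

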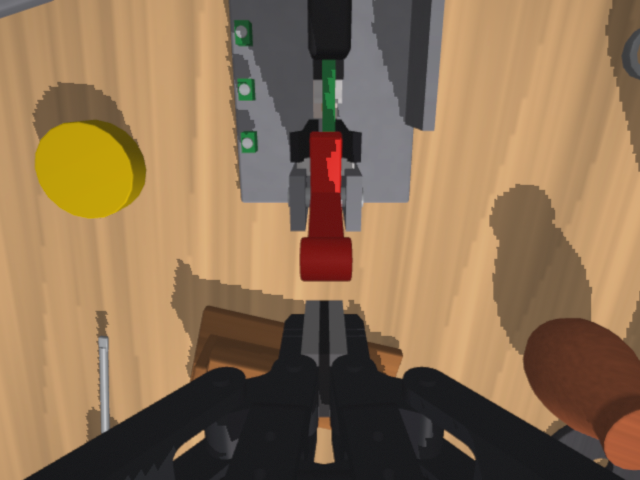

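>>> step_arm:
  targets:
    - [0.008,0,0,0,0,0,0]
    - [0.004,0,0,0,0,0,0]
    - [0.003,0,0,0,0,0,0]
    - [0.003,0,0,0,0,0,0]
    - [0.002,0,0,0,0,0,0]
    - [0,0,0,0,0,0,0]

```text
clock: 35.85
position: [0.5174, 0.1943, 0.1394]
tool_rot: [[-0.072, 0.997, 0.0], [0.997, 0.072, 0.0], [0.0, 0.0, -1.0]]
ft_force: [-0.3, -1.0, -0.1]
grip_width: 0.0002
```

>>> step_arm:
  targets:
    - [0.002,0,0,0,0,0,0]
    - [0.002,0,0,0,0,0,0]
    - [0,0,0,0,0,0,0]

```text
clock: 36.15
position: [0.5172, 0.1977, 0.1395]
tool_rot: [[-0.073, 0.997, 0.0], [0.997, 0.073, -0.001], [-0.001, 0.0, -1.0]]
ft_force: [0.3, -3.5, 3.0]
grip_width: 0.0003
```

>>> step_arm:
  targets:
    - [0.002,0,0,0,0,0,0]
    - [0.002,0,0,0,0,0,0]
    - [0,0,0,0,0,0,0]

```text
clock: 36.45
position: [0.5172, 0.1989, 0.1397]
tool_rot: [[-0.074, 0.997, -0.0], [0.997, 0.074, -0.008], [-0.008, -0.001, -1.0]]
ft_force: [-0.5, -12.9, 4.5]
grip_width: 0.0003
```

```bash
python3 - <<'E'
from h import *
st()
c=cam("wrist","w27")
o=CO+np.array([.0012,0,0])
for th in(.4,.3,.2,.1,0): print(th,proj(c,cage(tip(-1,th),o=o)))
E
```

```text
t 36.45 p [0.5172 0.1989 0.1397] psi 94.24 tz [-0.    -0.008 -1.   ] w 0.0003 F [ -0.54 -12.9    4.48] q [ 10.7   6.8 111.7  -0.5  61.6   6.7]
0.4 [[325.37086782 340.64279059]]
0.3 [[325.42151456 332.3928932 ]]
0.2 [[325.46887077 322.80891749]]
0.1 [[325.51190465 311.99592867]]
0 [[325.54961947 300.10204691]]
```

View pics/w27.png

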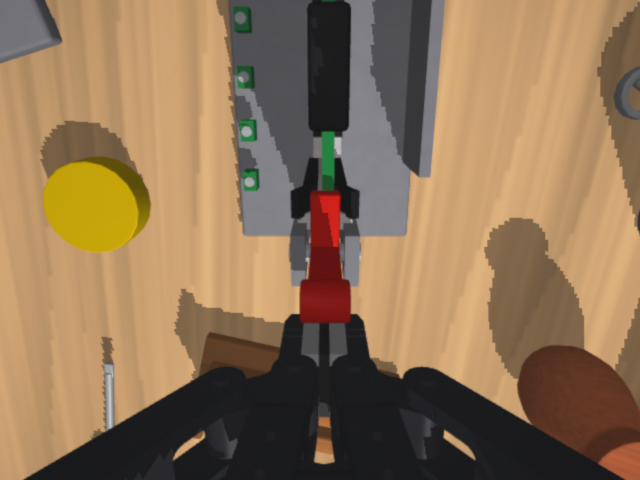

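>>> step_arm:
  targets:
    - [0.002,0,0,0,0,0,0]
    - [0.001,0,0,0,0,0,0]
    - [0,0,0,0,0,0,0]

```text
clock: 36.8
position: [0.5172, 0.1992, 0.1398]
tool_rot: [[-0.075, 0.997, -0.001], [0.997, 0.075, -0.013], [-0.013, -0.002, -1.0]]
ft_force: [-0.5, -20.2, 6.2]
grip_width: -0.0005
```

>>> step_arm:
  targets:
    - [-0.015,0,0,0,0,0,0]
    - [-0.01,0,-0.02,0,0,0,0]
    - [0,0,-0.05,0,0,0,0]
    - [0.03,0,0,0,0,0,0]
    - [0.05,0,0,0,0,0,0]
    - [0.05,0,0,0,0,0,0]
    - [0.04,0,0,0,0,0,0]
    - [0,0,0,0,0,0,0]

```text
clock: 37.6
position: [0.5044, 0.3543, 0.2087]
tool_rot: [[-0.077, 0.997, -0.001], [0.997, 0.077, 0.003], [0.003, -0.001, -1.0]]
ft_force: [0.1, 0.2, -0.7]
grip_width: 0.0001
```

```bash
python3 - <<'E'
from h import *
st()
c=cam("wrist","w28");pickle.dump(c,open("w28.pkl","wb"))
o=CO+np.array([.0012,0,0])
for th in(.3,.2,.1,0): print(th,proj(c,cage(tip(1,th),o=o)),proj(c,cage(tip(-1,th),o=o)))
c=cam("scene","s28");crop(c,340,150,440,270,6,"s28c")
E
```

```text
t 37.6 p [0.5044 0.3543 0.2087] psi 94.42 tz [-0.001  0.003 -1.   ] w 0.0001 F [ 0.07  0.22 -0.68] q [ 25.6  10.2 100.2   0.2  69.6  21.1]
0.3 [[328.05059172 230.49558985]] [[325.96121051 498.42826994]]
0.2 [[328.00698771 239.77508625]] [[326.01432535 494.58288129]]
0.1 [[327.95309999 248.89170636]] [[326.06507539 489.90401693]]
0 [[327.88991474 257.69896398]] [[326.11265204 484.44117525]]
```

View pics/w28.png

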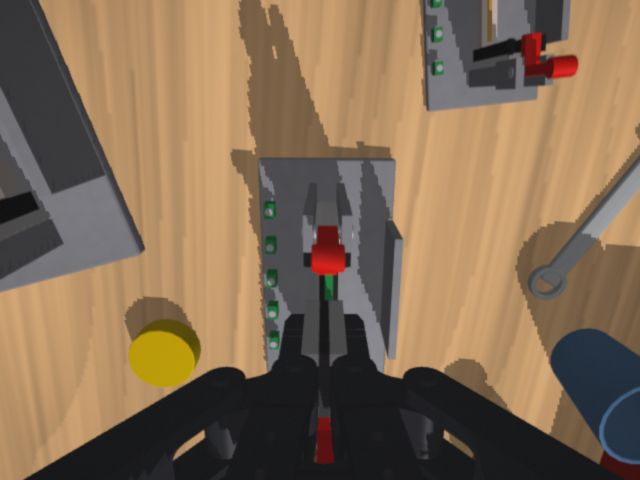

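View pics/s28c.png

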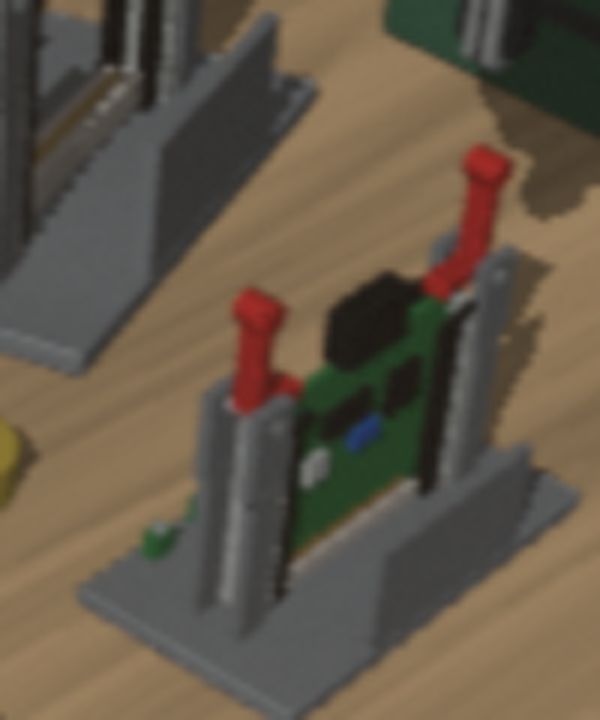

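>>> step_arm:
  targets:
    - [0.045,0.001,0,0,0,0,0]
    - [0,0,0.04,0,0,0,0]
    - [0,0,0.03,0,0,0,0]
    - [-0.01,0,0,0,0,0,0]
    - [-0.007,0,0,0,0,0,0]
    - [-0.003,0,0,0,0,0,0]
    - [0,0,0,0,0,0,0]

```text
clock: 38.4
position: [0.5047, 0.3771, 0.14]
tool_rot: [[-0.069, 0.998, -0.0], [0.998, 0.069, 0.01], [0.01, 0.001, -1.0]]
ft_force: [-0.6, 11.6, -8.3]
grip_width: 0.0002
```

>>> step_arm:
  targets:
    - [-0.002,0,0,0,0,0,0]
    - [-0.002,0,0,0,0,0,0]
    - [0,0,0,0,0,0,0]

```text
clock: 38.7
position: [0.5047, 0.3767, 0.1403]
tool_rot: [[-0.068, 0.998, 0.002], [0.998, 0.068, 0.018], [0.018, 0.003, -1.0]]
ft_force: [-0.8, 21.9, -12.4]
grip_width: -0.0001
```

>>> step_arm:
  targets:
    - [0.015,0,0,0,0,0,0]
    - [0,0,-0.05,0,0,0,0.5]
    - [0,0,-0.05,0,0,0,1]
    - [0,0,-0.05,0,0,0,1]
    - [0,0,0,0,0,0,1]

```text
clock: 39.2
position: [0.5088, 0.3866, 0.3037]
tool_rot: [[-0.071, 0.997, 0.02], [0.997, 0.071, 0.01], [0.009, 0.021, -1.0]]
ft_force: [-0.3, -0.0, 0.7]
grip_width: 0.0582
```

```bash
python3 - <<'E'
from h import *
st()
plan([.54,-.06,.30],down(0),1)
E
```

```text
t 39.2 p [0.5088 0.3866 0.3037] psi 94.08 tz [ 0.02  0.01 -1.  ] w 0.0582 F [-0.31 -0.05  0.7 ] q [28.2  8.6 92.  -0.  78.1 24.1]
rows 12 pos [0.5088 0.3866 0.3037]
[-0.0373, -0.0001, -0.0, 0.04, -0.11, 7.84, 1]
[-0.037, 0.005, 0.0001, 0.04, -0.11, 7.84, 1]
[-0.0359, 0.01, 0.0001, 0.04, -0.11, 7.84, 1]
[-0.0342, 0.0148, 0.0002, 0.04, -0.11, 7.84, 1]
[-0.0319, 0.0194, 0.0002, 0.04, -0.11, 7.84, 1]
[-0.0289, 0.0235, 0.0003, 0.04, -0.11, 7.84, 1]
[-0.0255, 0.0273, 0.0003, 0.04, -0.11, 7.84, 1]
[-0.0215, 0.0305, 0.0003, 0.04, -0.11, 7.84, 1]
[-0.0172, 0.0331, 0.0004, 0.04, -0.11, 7.84, 1]
[-0.0125, 0.0352, 0.0004, 0.04, -0.11, 7.84, 1]
[-0.0076, 0.0365, 0.0004, 0.04, -0.11, 7.84, 1]
[-0.0025, 0.0372, 0.0003, 0.04, -0.11, 7.84, 1]
```

>>> step_arm:
  targets:
    - [-0.037,0,0,0,0,7.8,1]
    - [-0.037,0.005,0,0,0,7.8,1]
    - [-0.036,0.01,0,0,0,7.8,1]
    - [-0.034,0.015,0,0,0,7.8,1]
    - [-0.032,0.019,0,0,0,7.8,1]
    - [-0.029,0.024,0,0,0,7.8,1]
    - [-0.026,0.027,0,0,0,7.8,1]
    - [-0.022,0.03,0,0,0,7.8,1]

```text
clock: 40.0
position: [0.5256, 0.0853, 0.2921]
tool_rot: [[0.854, 0.52, 0.005], [0.52, -0.854, -0.001], [0.004, 0.003, -1.0]]
ft_force: [1.3, 0.6, 0.1]
grip_width: 0.0853
```

>>> step_arm:
  targets:
    - [-0.017,0.033,0,0,0,7.8,1]
    - [-0.012,0.035,0,0,0,7.8,1]
    - [-0.008,0.036,0,0,0,7.8,1]
    - [-0.002,0.037,0,0,0,7.8,1]
    - [0,0,0,0,0,0,1]
    - [0,0,0,0,0,0,1]
    - [0,0,0,0,0,0,1]

```text
clock: 40.7
position: [0.5371, -0.0595, 0.2906]
tool_rot: [[1.0, 0.01, 0.002], [0.01, -1.0, -0.0], [0.002, 0.0, -1.0]]
ft_force: [0.1, 0.5, 0.7]
grip_width: 0.0856
```

```bash
python3 - <<'E'
from h import *
st()
c=cam("wrist","w30");pickle.dump(c,open("w30.pkl","wb"))
c=cam("scene","s30");pickle.dump(c,open("s30.pkl","wb"))
c=cam("top","t30")
E
```

```text
t 40.7 p [ 0.5371 -0.0595  0.2906] psi 0.58 tz [ 0.002 -0.    -1.   ] w 0.0856 F [0.14 0.47 0.69] q [-17.1  -3.2 105.5   0.   77.5  72.3]
```

View pics/w30.png

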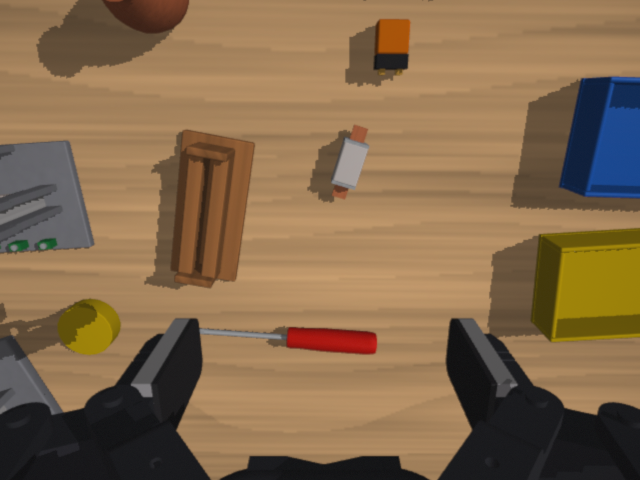

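View pics/s30.png

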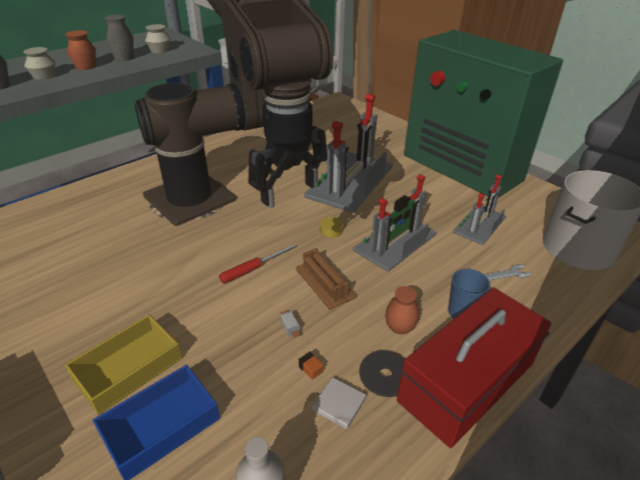

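View pics/t30.png

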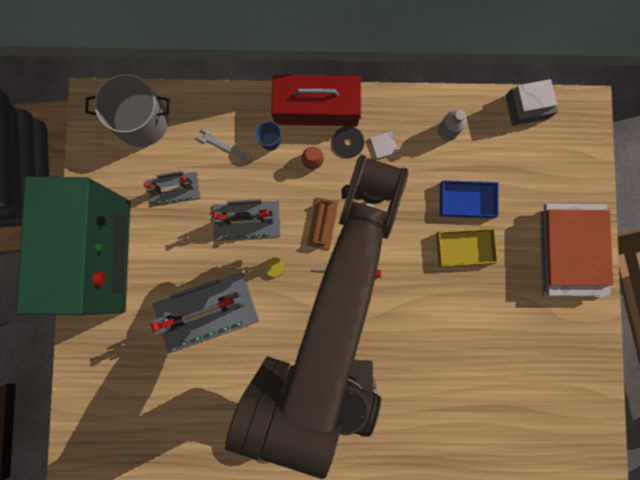

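```bash
python3 - <<'E'
from h import *
c=pickle.load(open("w30.pkl","rb"))
crop(c,300,0,440,220,3.6,"w30c")
E
```

```text
(no output)
```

View pics/w30c.png

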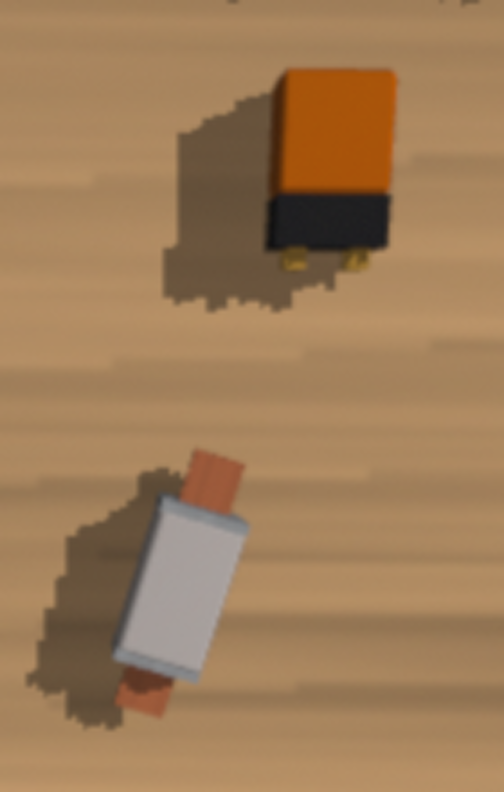

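```bash
python3 - <<'E'
from h import *
c=pickle.load(open("w30.pkl","rb"))
U=lambda a:np.array(a)/3.6+[300,0]
p=onz(c,U([(289,70),(396,70),(387,246),(274,244)]),.024);print("relay",p.round(4),p.mean(0).round(4),[np.linalg.norm(p[i]-p[(i+1)%4]).round(4) for i in range(4)])
d=p[0]-p[3]+p[1]-p[2];print(np.degrees(np.arctan2(d[1],d[0])))
p=onz(c,U([(164,500),(247,524),(199,676),(117,655)]),.024);print("fuse",p.round(4),p.mean(0).round(4),[np.linalg.norm(p[i]-p[(i+1)%4]).round(4) for i in range(4)])
d=p[0]-p[3]+p[1]-p[2];print(np.degrees(np.arctan2(d[1],d[0])))
p=onz(c,U([(219,459),(140,711)]),.012);print(p,p.mean(0));d=p[0]-p[1];print(np.linalg.norm(d),np.degrees(np.arctan2(d[1],d[0])))
c=cam("top");crop(c,420,160,520,280,6,"t31c")
E
```

```text
relay [[ 0.6799 -0.1077  0.024 ]
 [ 0.6802 -0.1334  0.024 ]
 [ 0.6408 -0.1341  0.024 ]
 [ 0.6409 -0.106   0.024 ]] [ 0.6604 -0.1203  0.024 ] [np.float64(0.0257), np.float64(0.0394), np.float64(0.0281), np.float64(0.039)]
-0.8123613222075943
fuse [[ 0.5785 -0.0803  0.024 ]
 [ 0.5726 -0.1022  0.024 ]
 [ 0.5321 -0.091   0.024 ]
 [ 0.5376 -0.0687  0.024 ]] [ 0.5552 -0.0856  0.024 ] [np.float64(0.0227), np.float64(0.042), np.float64(0.0229), np.float64(0.0425)]
-15.664926264285105
[[ 0.58820458 -0.09528684  0.012     ]
 [ 0.51948269 -0.07569492  0.012     ]] [ 0.55384364 -0.08549088  0.012     ]
0.07146006675915105 -15.91231741062176
```

View pics/t31c.png

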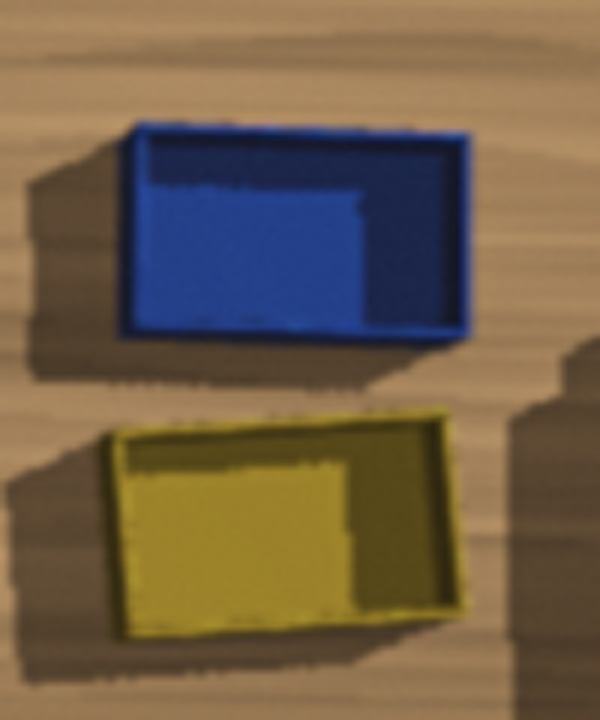

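```bash
python3 - <<'E'
from h import *
c=cam("top")
U=lambda a:np.array(a)/6+[420,160]
for n,k in (("blue",[(135,127),(470,135),(468,335),(129,332)]),("yellow",[(112,433),(448,412),(466,612),(122,637)])):
    p=onz(c,U(k),.045);print(n,p.round(4),p.mean(0).round(4),[np.linalg.norm(p[i]-p[(i+1)%4]).round(4) for i in range(4)])
    d=p[0]-p[1]+p[3]-p[2];print("y ang",np.degrees(np.arctan2(d[1],d[0])))
s=plan([.5545,-.0855,.12],down(-15.7),.6)
s=plan([.5545,-.0855,.004],down(-15.7),.6,start=s)
E
```

```text
blue [[ 0.6309 -0.3026  0.045 ]
 [ 0.6288 -0.4713  0.045 ]
 [ 0.5275 -0.468   0.045 ]
 [ 0.5271 -0.2983  0.045 ]] [ 0.5786 -0.385   0.045 ] [np.float64(0.1687), np.float64(0.1014), np.float64(0.1697), np.float64(0.1039)]
y ang 89.71145858176027
yellow [[ 0.4763 -0.2892  0.045 ]
 [ 0.4886 -0.4571  0.045 ]
 [ 0.389  -0.4639  0.045 ]
 [ 0.375  -0.293   0.045 ]] [ 0.4323 -0.3758  0.045 ] [np.float64(0.1684), np.float64(0.0998), np.float64(0.1715), np.float64(0.1014)]
y ang 94.43978587760662
rows 4 pos [ 0.537  -0.0588  0.2894]
[0.0043, 0.0067, 0.0424, 0.0, -0.0, 4.09, 0.6]
[0.0048, 0.0064, 0.0424, 0.0, -0.0, 4.09, 0.6]
[0.0052, 0.006, 0.0424, 0.0, -0.0, 4.09, 0.6]
[0.0056, 0.0057, 0.0424, 0.0, -0.0, 4.09, 0.6]
rows 3 pos [ 0.5545 -0.0855  0.12  ]
[0.0, 0.0, 0.0387, 0.0, 0.0, 0.0, 0.6]
[0.0, 0.0, 0.0387, 0.0, 0.0, 0.0, 0.6]
[0.0, 0.0, 0.0387, 0.0, 0.0, 0.0, 0.6]
```

>>> step_arm:
  targets:
    - [0.004,0.007,0.042,0,0,4.1,0.6]
    - [0.005,0.006,0.042,0,0,4.1,0.6]
    - [0.005,0.006,0.042,0,0,4.1,0.6]
    - [0.006,0.006,0.042,0,0,4.1,0.6]
    - [0,0,0,0,0,0,0.6]
    - [0,0,0,0,0,0,0.6]

```text
clock: 41.55
position: [0.5543, -0.0861, 0.121]
tool_rot: [[0.962, -0.271, -0.002], [-0.271, -0.962, 0.001], [-0.002, -0.0, -1.0]]
ft_force: [0.3, 0.2, 0.9]
grip_width: 0.0509
```

```bash
python3 - <<'E'
from h import *
st()
c=cam("wrist","w32")
plan([.5545,-.0855,.004],down(-15.7),.6)
E
```

```text
t 41.55 p [ 0.5543 -0.0861  0.121 ] psi -15.75 tz [-0.002  0.001 -1.   ] w 0.0509 F [0.32 0.16 0.93] q [-19.2   9.  111.5   0.   59.7  86.6]
rows 3 pos [ 0.5556 -0.0865  0.1231]
[-0.0005, -0.0002, 0.0397, 0.0, -0.04, -0.02, 0.6]
[-0.0005, -0.0002, 0.0397, 0.0, -0.04, -0.02, 0.6]
[-0.0005, -0.0002, 0.0397, 0.0, -0.04, -0.02, 0.6]
```

View pics/w32.png

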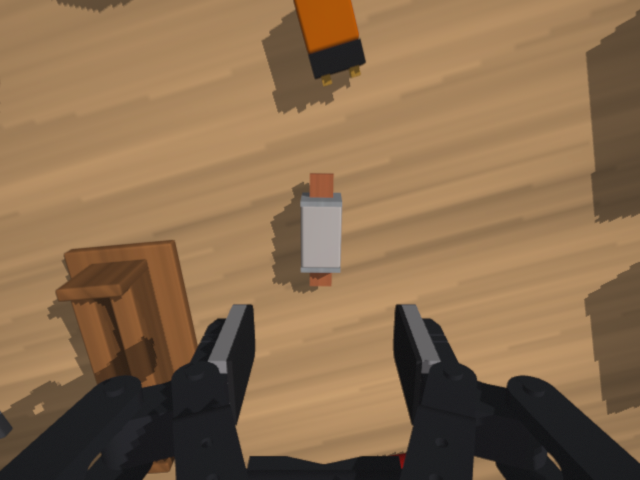

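Aligned (fuse at (321,233)). Descend and grip.

>>> step_arm:
  targets:
    - [-0.001,0,0.04,0,0,0,0.6]
    - [0,0,0.04,0,0,0,0.6]
    - [0,0,0.034,0,0,0,0.6]
    - [0,0,0,0,0,0,0.6]
    - [0,0,0,0,0,0,0.1]
    - [0,0,0,0,0,0,0.1]
    - [0,0,0,0,0,0,0.1]
    - [0,0,0,0,0,0,0.1]
  force: 40

```text
clock: 42.4
position: [0.5567, -0.0872, 0.0113]
tool_rot: [[0.962, -0.273, 0.007], [-0.273, -0.962, -0.002], [0.007, 0.0, -1.0]]
ft_force: [-0.9, 1.1, 7.0]
grip_width: 0.0228
```

>>> step_arm:
  targets:
    - [0,0,-0.03,0,0,0,0.1]
    - [0,0,-0.05,0,0,0,0.1]
    - [0,0,-0.05,0,0,0,0.1]
    - [0,0,0,0,0,0,0.1]

```text
clock: 42.8
position: [0.5593, -0.0882, 0.1478]
tool_rot: [[0.962, -0.273, 0.018], [-0.273, -0.962, -0.006], [0.019, 0.001, -1.0]]
ft_force: [0.5, -0.2, -1.0]
grip_width: 0.0226
```

```bash
python3 - <<'E'
from h import *
st()
c=cam("wrist","w33")
plan([.4323,-.3758,.14],down(4.4),.1)
E
```

```text
t 42.8 p [ 0.5593 -0.0882  0.1478] psi -15.83 tz [ 0.018 -0.006 -1.   ] w 0.0226 F [ 0.53 -0.23 -0.98] q [-19.2   7.  110.5  -0.   61.4  86.6]
rows 7 pos [ 0.5571 -0.0875  0.1438]
[-0.0059, 0.0445, 0.0005, 0.02, -0.1, -2.89, 0.1]
[-0.0082, 0.0441, 0.0005, 0.02, -0.1, -2.89, 0.1]
[-0.0104, 0.0437, 0.0005, 0.02, -0.1, -2.89, 0.1]
[-0.0126, 0.0431, 0.0005, 0.02, -0.1, -2.89, 0.1]
[-0.0147, 0.0424, 0.0005, 0.02, -0.1, -2.89, 0.1]
[-0.0168, 0.0416, 0.0005, 0.02, -0.1, -2.89, 0.1]
[-0.0189, 0.0407, 0.0005, 0.02, -0.1, -2.89, 0.1]
```

View pics/w33.png

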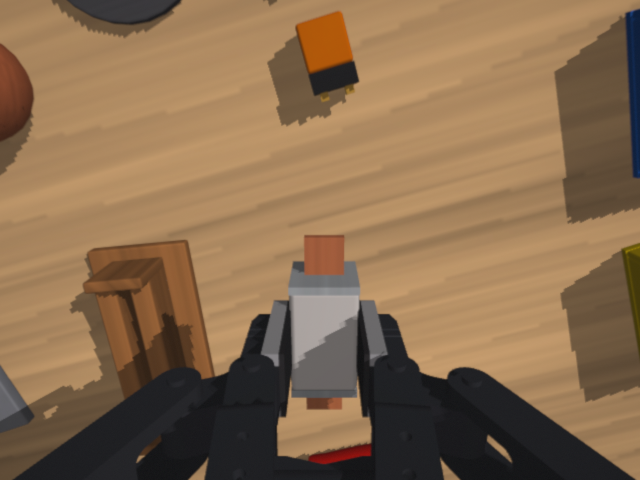

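>>> step_arm:
  targets:
    - [-0.006,0.044,0,0,0,-2.9,0.1]
    - [-0.008,0.044,0,0,0,-2.9,0.1]
    - [-0.01,0.044,0,0,0,-2.9,0.1]
    - [-0.013,0.043,0,0,0,-2.9,0.1]
    - [-0.015,0.042,0,0,0,-2.9,0.1]
    - [-0.017,0.042,0,0,0,-2.9,0.1]
    - [-0.019,0.041,0,0,0,-2.9,0.1]
    - [0,0,0,0,0,0,0.1]

```text
clock: 43.65
position: [0.4259, -0.3787, 0.1365]
tool_rot: [[0.997, 0.073, -0.001], [0.073, -0.997, -0.001], [-0.001, 0.001, -1.0]]
ft_force: [-0.2, 0.6, -0.1]
grip_width: 0.0232
```

```bash
python3 - <<'E'
from h import *
st()
c=cam("wrist","w34")
plan([.4323,-.3758,.022],down(4.4),.1)
E
```

```text
t 43.65 p [ 0.4259 -0.3787  0.1365] psi 4.16 tz [-0.001 -0.001 -1.   ] w 0.0232 F [-0.21  0.62 -0.14] q [-5.180e+01  8.900e+00  1.098e+02 -1.000e-01  6.140e+01  3.410e+01]
rows 3 pos [ 0.4267 -0.3762  0.1362]
[0.0019, 0.0, 0.0381, -0.03, 0.02, -0.07, 0.1]
[0.0019, 0.0, 0.0381, -0.03, 0.02, -0.07, 0.1]
[0.0019, 0.0, 0.0381, -0.03, 0.02, -0.07, 0.1]
```

View pics/w34.png

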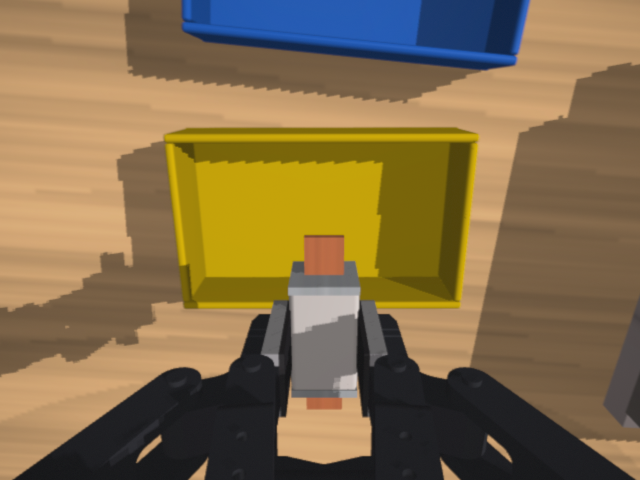

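```bash
python3 - <<'E'
from h import *
c=cam("wrist")
p=onz(c,[(167,133),(477,131),(462,306),(184,307)],.045);print(p.round(4),p.mean(0))
E
```

```text
[[ 0.4811 -0.2888  0.045 ]
 [ 0.4942 -0.4539  0.045 ]
 [ 0.3906 -0.464   0.045 ]
 [ 0.3775 -0.2948  0.045 ]] [ 0.4358273  -0.37535555  0.045     ]
```

>>> step_arm:
  targets:
    - [0.009,-0.001,0.02,0,0,0,0.1]
    - [0,0,0.045,0,0,0,0.1]
    - [0,0,0.04,0,0,0,0.1]
    - [0,0,0.012,0,0,0,0.1]
    - [0,0,0,0,0,0,0.1]
    - [0,0,0,0,0,0,0.1]

```text
clock: 44.35
position: [0.4381, -0.3723, 0.0208]
tool_rot: [[0.997, 0.079, 0.0], [0.079, -0.997, -0.0], [0.0, 0.0, -1.0]]
ft_force: [0.0, -0.1, -0.4]
grip_width: 0.023
```

```bash
python3 - <<'E'
from h import *
st()
E
```

```text
t 44.35 p [ 0.4381 -0.3723  0.0208] psi 4.52 tz [ 0. -0. -1.] w 0.023 F [ 0.03 -0.15 -0.4 ] q [-50.5  19.1 111.6   0.   49.3  35. ]
```

>>> step_arm:
  targets:
    - [-0.002,0.002,0.003,0,0,0,0.1]
    - [0,0,0,0,0,0,0.6]
    - [0,0,0,0,0,0,0.6]
    - [0,0,0,0,0,0,0.6]
    - [0,0,0,0,0,0,0.6]
    - [0,0,-0.03,0,0,0,0.6]
    - [0,0,-0.05,0,0,0,0.6]
    - [0,0,-0.05,0,0,0,0.6]

```text
clock: 45.15
position: [0.4348, -0.3743, 0.1477]
tool_rot: [[0.997, 0.077, -0.002], [0.077, -0.997, 0.002], [-0.002, -0.002, -1.0]]
ft_force: [1.0, -1.0, 1.2]
grip_width: 0.0508
```

>>> step_arm:
  targets:
    - [0,0,-0.04,0,0,0,0.6]
    - [0,0,0,0,0,0,0.6]

```text
clock: 45.35
position: [0.4383, -0.3784, 0.1958]
tool_rot: [[0.997, 0.078, 0.01], [0.078, -0.997, -0.012], [0.009, 0.012, -1.0]]
ft_force: [-0.2, 0.3, 1.4]
grip_width: 0.0511
```

```bash
python3 - <<'E'
from h import *
st()
c=cam("wrist","w35")
plan([.56,-.12,.25],down(0),.6)
E
```

```text
t 45.35 p [ 0.4383 -0.3784  0.1958] psi 4.46 tz [ 0.01  -0.012 -1.   ] w 0.0511 F [-0.25  0.32  1.38] q [-50.8   5.8 106.5   0.   66.9  34.7]
rows 6 pos [ 0.437  -0.3769  0.192 ]
[0.0238, -0.041, -0.0099, 0.07, -0.05, 0.74, 0.6]
[0.0233, -0.0413, -0.0098, 0.07, -0.05, 0.74, 0.6]
[0.0227, -0.0417, -0.0098, 0.07, -0.05, 0.74, 0.6]
[0.0222, -0.042, -0.0098, 0.07, -0.05, 0.74, 0.6]
[0.0216, -0.0423, -0.0097, 0.07, -0.05, 0.74, 0.6]
[0.0211, -0.0425, -0.0097, 0.07, -0.05, 0.74, 0.6]
```

View pics/w35.png

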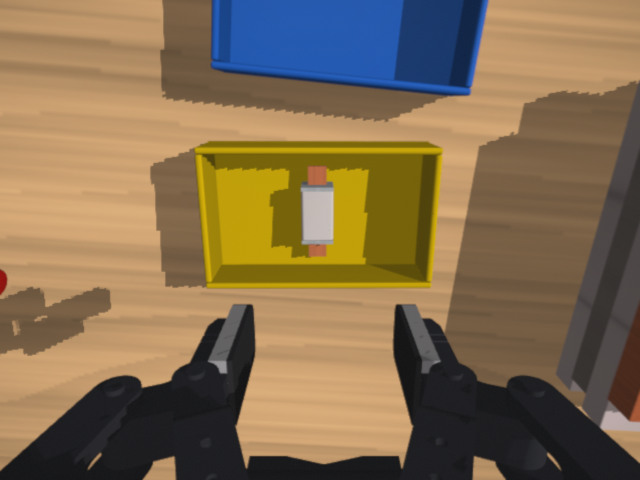

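Fuse is flat in the yellow bin (317,212). Now the relay.

>>> step_arm:
  targets:
    - [0.024,-0.041,-0.009,0,0,0.8,0.6]
    - [0.023,-0.041,-0.009,0,0,0.8,0.6]
    - [0.023,-0.042,-0.009,0,0,0.8,0.6]
    - [0.022,-0.042,-0.009,0,0,0.8,0.6]
    - [0.022,-0.042,-0.009,0,0,0.8,0.6]
    - [0.021,-0.042,-0.009,0,0,0.8,0.6]
    - [0,0,0,0,0,0,0.6]
    - [0,0,0,0,0,0,0.6]

```text
clock: 46.2
position: [0.5593, -0.1183, 0.2396]
tool_rot: [[1.0, -0.003, -0.003], [-0.003, -1.0, 0.001], [-0.003, -0.001, -1.0]]
ft_force: [-0.6, -0.2, -0.8]
grip_width: 0.0508
```

```bash
python3 - <<'E'
from h import *
st()
c=cam("wrist","w36");pickle.dump(c,open("w36.pkl","wb"))
crop(c,220,60,420,210,4,"w36c")
E
```

```text
t 46.2 p [ 0.5593 -0.1183  0.2396] psi -0.2 tz [-0.003  0.001 -1.   ] w 0.0508 F [-0.64 -0.23 -0.82] q [-22.1   3.1 104.6  -0.   72.4  68.1]
```

View pics/w36.png

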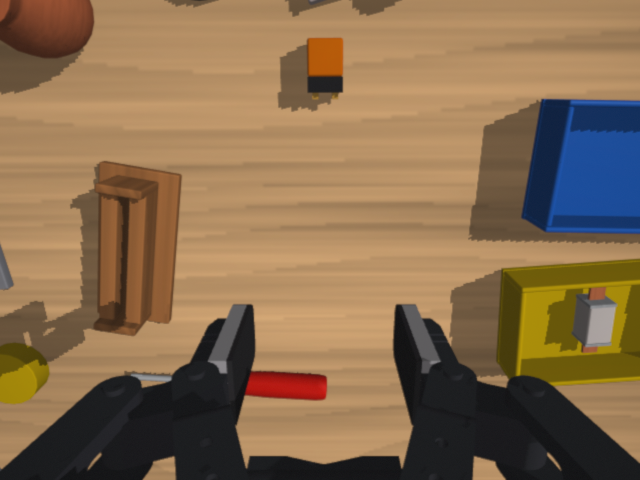

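View pics/w36c.png

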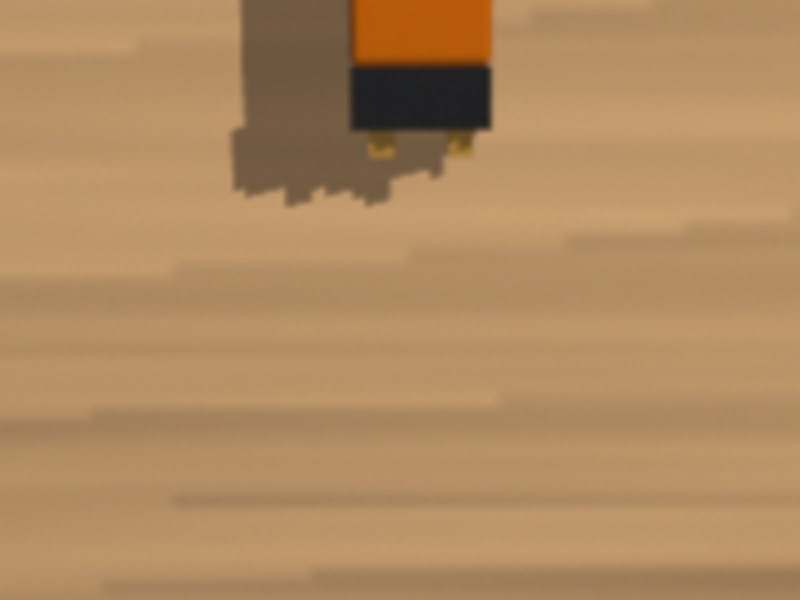

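```bash
python3 - <<'E'
from h import *
c=pickle.load(open("w36.pkl","rb"))
p=onz(c,[(308,38),(342,38),(342.5,92),(307.5,92)],.024);print(p.round(4),p.mean(0))
plan([*p.mean(0)[:2],.12],down(-0.5),.65)
E
```

```text
[[ 0.6801 -0.1073  0.024 ]
 [ 0.6799 -0.1333  0.024 ]
 [ 0.6408 -0.134   0.024 ]
 [ 0.6409 -0.1062  0.024 ]] [ 0.66041996 -0.12020104  0.024     ]
rows 4 pos [ 0.5589 -0.1193  0.2394]
[0.0255, 0.0001, 0.0298, -0.01, 0.04, 0.05, 0.65]
[0.0254, 0.0001, 0.0298, -0.01, 0.04, 0.05, 0.65]
[0.0254, 0.0001, 0.0298, -0.01, 0.04, 0.05, 0.65]
[0.0254, 0.0, 0.0298, -0.01, 0.04, 0.05, 0.65]
```

>>> step_arm:
  targets:
    - [0.025,0,0.03,0,0,0,0.65]
    - [0.025,0,0.03,0,0,0,0.65]
    - [0.025,0,0.03,0,0,0,0.65]
    - [0.025,0,0.03,0,0,0,0.65]
    - [0,0,0,0,0,0,0.65]
    - [0,0,0,0,0,0,0.65]

```text
clock: 46.85
position: [0.658, -0.1213, 0.1187]
tool_rot: [[1.0, -0.008, -0.005], [-0.008, -1.0, 0.001], [-0.005, -0.001, -1.0]]
ft_force: [0.3, -0.0, 0.2]
grip_width: 0.0555
```

```bash
python3 - <<'E'
from h import *
st()
c=cam("wrist","w37")
plan([.6602,-.1203,.006],down(-0.5),.65)
E
```

```text
t 46.85 p [ 0.658  -0.1213  0.1187] psi -0.46 tz [-0.005  0.001 -1.   ] w 0.0555 F [ 0.28 -0.    0.23] q [-19.1  21.9  95.7  -0.   62.7  71.4]
rows 3 pos [ 0.6589 -0.1214  0.121 ]
[0.0005, -0.0004, 0.0383, -0.0, 0.02, 0.02, 0.65]
[0.0005, -0.0004, 0.0383, -0.0, 0.02, 0.02, 0.65]
[0.0004, -0.0004, 0.0383, -0.0, 0.02, 0.02, 0.65]
```

View pics/w37.png

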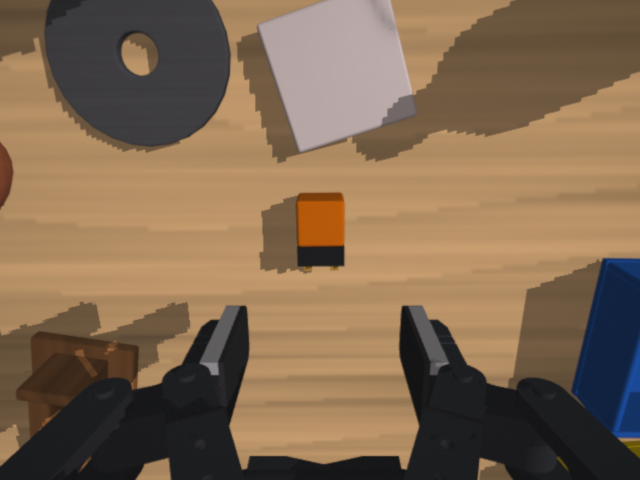

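>>> step_arm:
  targets:
    - [0.001,-0.001,0.04,0,0,0,0.65]
    - [0,0,0.04,0,0,0,0.65]
    - [0,0,0.034,0,0,0,0.65]
    - [0,0,0,0,0,0,0.65]
    - [0,0,0,0,0,0,0.1]
    - [0,0,0,0,0,0,0.1]
    - [0,0,0,0,0,0,0.1]
    - [0,0,0,0,0,0,0.1]

```text
clock: 47.7
position: [0.6633, -0.1202, 0.0116]
tool_rot: [[1.0, -0.006, 0.006], [-0.006, -1.0, -0.002], [0.006, 0.002, -1.0]]
ft_force: [-1.3, -0.8, 6.5]
grip_width: 0.0267
```

>>> step_arm:
  targets:
    - [0,0,-0.03,0,0,0,0.1]
    - [0,0,-0.05,0,0,0,0.1]
    - [0,0,-0.04,0,0,0,0.1]
    - [0,0,0,0,0,0,0.1]

```text
clock: 48.1
position: [0.6658, -0.1206, 0.1377]
tool_rot: [[1.0, -0.006, 0.016], [-0.006, -1.0, -0.006], [0.016, 0.005, -1.0]]
ft_force: [0.6, -0.9, 0.3]
grip_width: 0.0266
```

```bash
python3 - <<'E'
from h import *
st()
c=cam("wrist","w38")
plan([.581,-.385,.13],down(0),.1)
E
```

```text
t 48.1 p [ 0.6658 -0.1206  0.1377] psi -0.33 tz [ 0.016 -0.006 -1.   ] w 0.0266 F [ 0.61 -0.85  0.33] q [-18.8  20.9  94.8   0.   63.3  71.5]
rows 6 pos [ 0.6639 -0.12    0.1338]
[-0.0136, 0.0442, 0.0006, 0.03, -0.1, -0.06, 0.1]
[-0.0136, 0.0442, 0.0006, 0.03, -0.1, -0.06, 0.1]
[-0.0136, 0.0442, 0.0006, 0.03, -0.1, -0.06, 0.1]
[-0.0137, 0.0442, 0.0006, 0.03, -0.1, -0.06, 0.1]
[-0.0137, 0.0442, 0.0006, 0.03, -0.1, -0.06, 0.1]
[-0.0138, 0.0442, 0.0006, 0.03, -0.1, -0.06, 0.1]
```

View pics/w38.png

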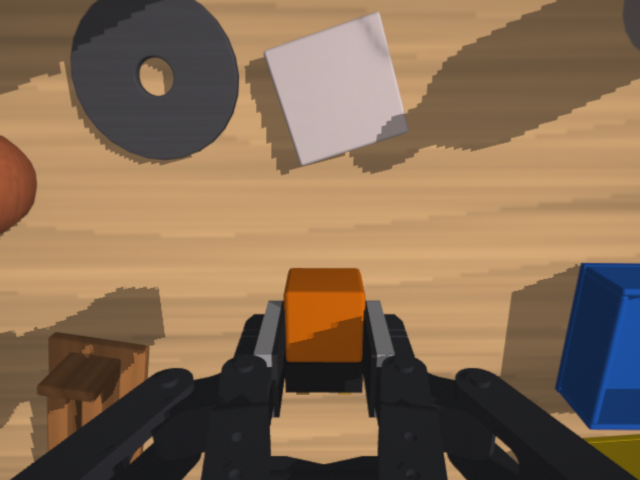

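>>> step_arm:
  targets:
    - [-0.014,0.044,0,0,0,0,0.1]
    - [-0.014,0.044,0,0,0,0,0.1]
    - [-0.014,0.044,0,0,0,0,0.1]
    - [-0.014,0.044,0,0,0,0,0.1]
    - [-0.014,0.044,0,0,0,0,0.1]
    - [-0.014,0.044,0,0,0,0,0.1]
    - [0,0,0,0,0,0,0.1]
    - [0,0,0,0,0,0,0.1]

```text
clock: 48.95
position: [0.5739, -0.383, 0.1259]
tool_rot: [[1.0, -0.009, -0.001], [-0.009, -1.0, 0.002], [-0.001, -0.002, -1.0]]
ft_force: [-0.4, -0.3, 0.1]
grip_width: 0.0268
```

```bash
python3 - <<'E'
from h import *
st()
c=cam("wrist","w39")
c2=cv2.imread("pics/w38.png"); cv2.imwrite("pics/w38c.png",cv2.resize(c2[100:200,240:440],None,fx=4,fy=4,interpolation=cv2.INTER_CUBIC))
E
```

```text
t 48.95 p [ 0.5739 -0.383   0.1259] psi -0.49 tz [-0.001  0.002 -1.   ] w 0.0268 F [-0.38 -0.32  0.14] q [-42.1  23.7  92.4   0.   64.   48.3]
```

View pics/w39.png

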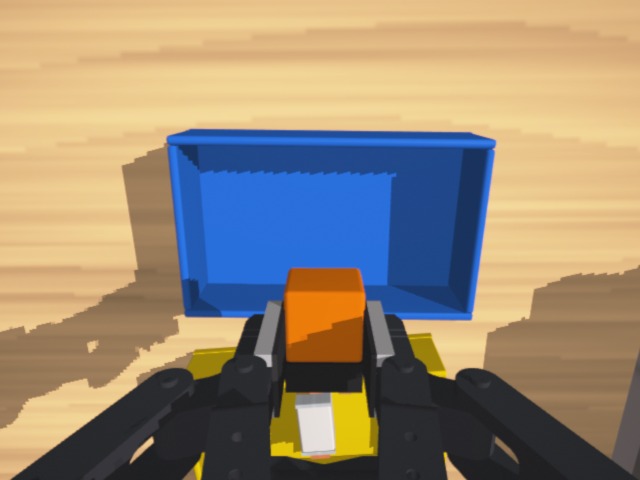

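View pics/w38c.png

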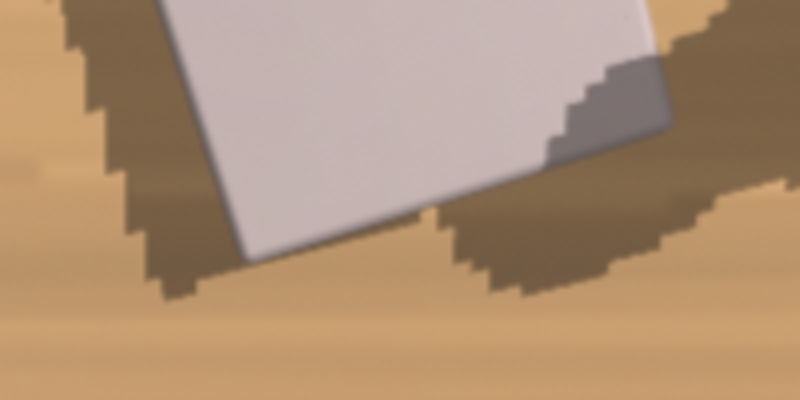

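>>> step_arm:
  targets:
    - [0.009,0.001,0.02,0,0,0,0.1]
    - [0,0,0.04,0,0,0,0.1]
    - [0,0,0.035,0,0,0,0.1]
    - [0,0,0.01,0,0,0,0.1]
    - [0,0,0,0,0,0,0.1]
    - [0,0,0,0,0,0,0.1]

```text
clock: 49.6
position: [0.5852, -0.3831, 0.0234]
tool_rot: [[1.0, -0.005, 0.001], [-0.005, -1.0, -0.001], [0.001, 0.001, -1.0]]
ft_force: [0.4, -0.5, -0.2]
grip_width: 0.0264
```

>>> step_arm:
  targets:
    - [0,0,0,0,0,0,0.6]
    - [0,0,0,0,0,0,0.6]
    - [0,0,0,0,0,0,0.6]
    - [0,0,0,0,0,0,0.6]
    - [0,0,-0.04,0,0,0,0.6]
    - [0,0,-0.05,0,0,0,0.6]
    - [0,0,-0.05,0,0,0,0.6]
    - [0,0,-0.05,0,0,0,0.6]

```text
clock: 50.4
position: [0.5838, -0.3835, 0.2142]
tool_rot: [[1.0, -0.006, -0.0], [-0.006, -1.0, 0.0], [-0.0, -0.0, -1.0]]
ft_force: [0.7, -0.7, -0.9]
grip_width: 0.0514
```

>>> step_arm:
  targets:
    - [-0.02,-0.01,-0.04,0,0,0,0.6]
    - [-0.03,-0.01,-0.04,0,0,0,0.6]
    - [-0.03,-0.01,0,0,0,0,0.6]
    - [0,0,0,0,0,0,0.6]
    - [0,0,0,0,0,0,0.6]

```text
clock: 50.9
position: [0.5045, -0.3532, 0.2916]
tool_rot: [[1.0, -0.007, 0.001], [-0.007, -1.0, -0.0], [0.001, 0.0, -1.0]]
ft_force: [-0.6, 0.3, 0.7]
grip_width: 0.0512
```

```bash
python3 - <<'E'
from h import *
st()
cam("wrist","w40"); c=cam("scene","s40"); pickle.dump(c,open("s40.pkl","wb")); crop(c,330,160,450,280,6,"s40c"); cam("top","t40")
E
```

```text
t 50.9 p [ 0.5045 -0.3532  0.2916] psi -0.39 tz [ 0.001 -0.    -1.   ] w 0.0512 F [-0.63  0.27  0.69] q [-44.4   6.7  95.3   0.   77.9  46. ]
```

View pics/w40.png

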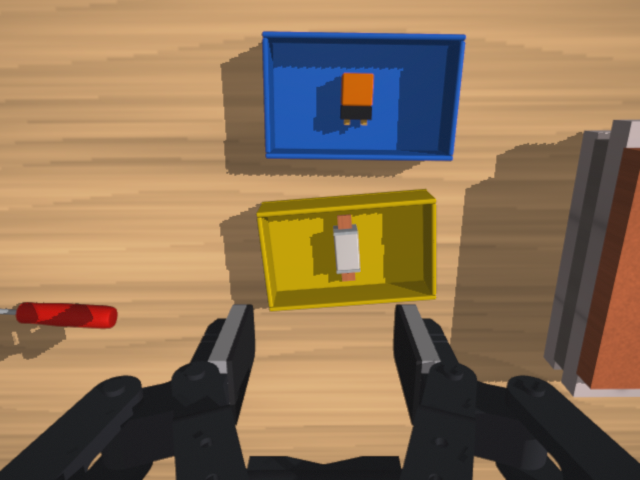

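View pics/s40.png

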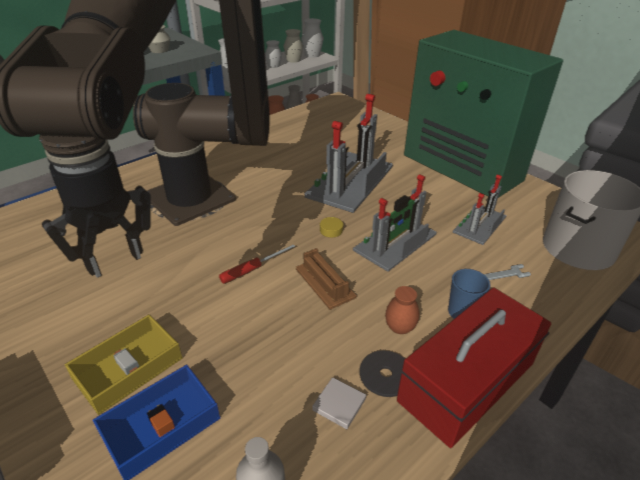

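View pics/s40c.png

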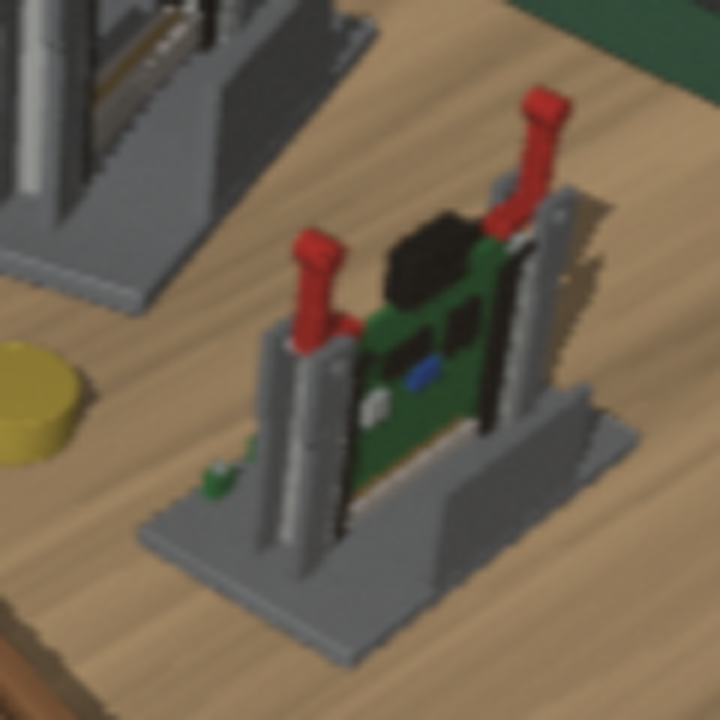

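View pics/t40.png

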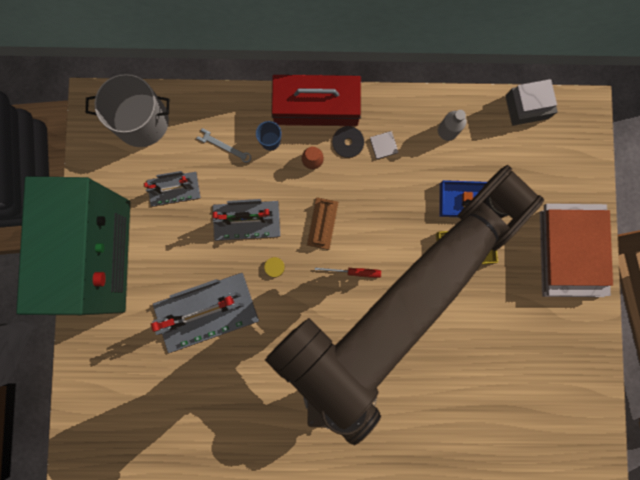

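```bash
python3 - <<'E'
from h import *
c=pickle.load(open("s40.pkl","rb"))
o=CO+np.array([.0012,0,0])
for b in(.018,.022,.026):
    print(b,proj(c,cage([[.007,-.02,b+.09],[.007,-.02,b+.114],[.007,.02,b+.114],[-.007,.02,b+.114],[.0025,-.045,b]],o=o)).round(1).tolist())
im=c["img"][160:280,360:430,::-1]
im=cv2.imread("pics/s15.png")[170:250,370:430]; im2=cv2.imread("pics/s40.png")[170:250,370:430]
cv2.imwrite("pics/cmp.png",cv2.resize(np.hstack([im,im2]),None,fx=6,fy=6,interpolation=cv2.INTER_CUBIC))
E
```

```text
0.018 [[396.6, 212.1], [397.8, 203.6], [408.2, 196.7], [403.4, 194.4], [384.6, 245.9]]
0.022 [[396.8, 210.7], [398.0, 202.1], [408.4, 195.3], [403.6, 192.9], [384.8, 244.6]]
0.026 [[397.0, 209.3], [398.2, 200.7], [408.6, 193.9], [403.8, 191.5], [385.0, 243.3]]
```

View pics/cmp.png

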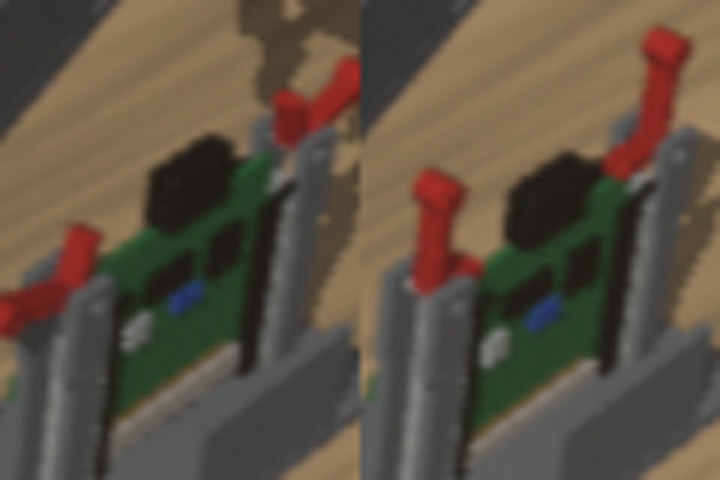

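```bash
python3 - <<'E'
from h import *
st(); print(robot.hand_in())
E
```

```text
t 51.05 p [ 0.5052 -0.3534  0.2905] psi -0.35 tz [-0.001  0.001 -1.   ] w 0.0515 F [-0.49 -0.17 -0.46] q [-44.4   6.9  95.2   0.   78.   45.9]
the job is handed in; nothing more can be done
None
```

The service is finished and I handed it in at about 51 s; no verdict was reported.

**What I did**
- I chose the middle of the three cages. Its base measured 110 × 199 mm in the camera image.
- I swung both levers open to their stops, then slid the card down the guides until it rested on the connector.
- I then shut both levers. The fingers slipped on the cross-bars when shutting both levers. I re-pinched one and finished the other by pushing with closed fingers; a push on each met a hard stop at about 20 N.
- Only one fuse and one relay were on the bench. The fuse went into the yellow bin and the relay into the blue bin. The relay had been knocked aside during the run, so I measured its position again before picking it up.

**Last checks**
- **Levers:** both look straight up in the last picture.
- **Card:** compared with the picture taken before the levers were shut, the card sits about 2.8 px lower. That matches the full 8 mm of travel, and both ends dropped about equally.
- **Spares:** the fuse and the relay each lie flat in the right bin.
- **Vase:** it is standing where it was.
- **Robot:** it ended clear of everything, with almost no force on the wrist.
- **Disagreement:** my first cage position was about 1 to 1.5 mm off along the cage's x. I corrected it from the wrist camera while lowering the card. No other check failed.

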